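Refit the collector lens in a microscope foot

TASK

Refit the collector lens of the dismantled microscope: lower the lens from its white stand, glass dome up, fully home into the round cell on the microscope foot, then put the knurled retaining ring over it and screw the ring down clockwise until it is snug, so that it clamps the lens firmly but is not overtightened (the lens must not be crushed). Let go, and leave the other things on the bench where they are.

Things in the scene. Friction and masses are not known exactly. Their poses are not given: they have to be found in the camera images.
- lens: Black-edged lens, 30 mm across, 14 mm thick at the edge, 25 g, low glass dome on top (2 mm higher in the middle). Origin: centre of its flat underside; z up through the dome. It starts on a white stand, underside 20 mm above the bench; the stand's post is only 16 mm across (base plate 52 mm across, 4 mm thick), so the lens can be pinched by its edge. 25 N cracks it.
- ring: Retaining ring: bright aluminium cap, 44 mm high, 100 g, loose on the bench, collar up. Origin: centre of its lower rim, z up. A skirt 64 mm across, 24 mm deep, 57.4 mm inside; above it a flange 4 mm thick with a 22 mm hole. The flange's underside, 24 mm above the origin, presses on the lens's edge.
- ring_collar (a point): On the ring's axis, 36 mm above its origin, at mid-height of the knurled round collar: 40 mm across, 16 mm high, from 28 to 44 mm above the ring's origin. Grip it across its outside from above, at any angle (the flange below it is wider).
- ring_lug (a point): Inner end of the first of the ring's three lugs: round, 5 mm thick, pointing inwards from the skirt to 23.6 mm from the axis, their middle 4.2 mm above the ring's origin, at 0, 120 and 240 degrees from the ring's x axis. Three upright ribs outside the skirt, out to 36.5 mm from the axis, mark the same angles.
- foot: Microscope foot: white and navy block 175 x 130 mm, fixed, its top 45 mm above the bench; a limb stub, 98 mm high, begins 88 mm from the cell. Origin: on the lens cell's axis at bench height; x points from the cell to the stub, z up. Resting on the seated lens with lugs through the gaps, the ring's origin is 53.5 to 56.5 mm above this one; with its lugs on the ledges beside the gaps, 64 mm or more.
- cell_mouth (a point): Centre of the mouth of the cell, 71 mm above the bench: a grey boss 44 mm across, 26 mm high, with a pocket 32 mm across in its top. The springy seat (35 N per mm) in it lies 7.5 mm deep or up to 3 mm less, shimmed differently each time: the seated lens has its underside 63.5 to 66.5 mm above the bench and stands 6.5 to 9.5 mm proud, so that fingers holding its upper half stay clear.
- gap (a point): Middle of the first of three gaps, 30 degrees wide, between the ledges round the boss: at 0, 120 and 240 degrees from the foot's x axis, 25 mm from the cell's axis, 64 mm above the bench. Short bars on the foot, 36 to 48 mm from the axis, mark the gaps. The ring's lugs pass down through them, best within 7 degrees of the middle.
- ledge (a point): Underside of a ledge, half-way along. Three ledges (out to 27.5 mm radius, 3 mm thick) fill the 90 degrees clockwise of each gap, undersides falling 8 mm. Turned clockwise from above, the ring is free until 24 to 58 degrees past the gaps, snug (4 to 25 N on the lens) 2 to 13 degrees on: it resists (0.05 to 0.15 N m) and draws a hand held level down by 2 to 5 N. It stays as left.
- filter: Bystander: flat black-rimmed filter glass, 46 mm across, 7 mm thick; origin in the centre of its underside. Not the lens.
- eyepiece: Bystander: black eyepiece standing upright, 32 mm across, 55 mm high; origin in the centre of its underside.
- objective: Bystander: steel objective standing upright, 24 mm across, 43 mm high; origin in the centre of its underside.
- petri: Bystander: clear dish, 90 mm across, 14 mm high; origin in the centre of its underside.
- dropper1: Bystander: amber dropper bottle, 34 mm across, 98 mm high; origin in the centre of its underside.
- dropper2: Bystander: a second dropper bottle like the first.
Mind the look-alikes: they are no part of the job. Of the things that look like the ring, the smallest one is meant.

How it is judged:
By the outcome, as a careful person would: the job done as asked, in the order asked, and still so for the second after the job is handed in, with the robot touching nothing.
It also fails if it takes over 72 s, if anything falls off the work surface, if the arm or the gripper's body presses on something with over 40 N, if the wrist force passes 120 N, or if a joint passes its speed limit or range.

ROBOT

A 6-joint arm with a two-finger parallel gripper is mounted at the origin on the work surface. World frame = base frame: x ahead of the robot, y to its left, z up, the work surface at z = 0. Lengths are in m, angles in rad, forces in N, time in s.
With the tool pointing down it reaches from about 0.425 to 0.95 m from the base axis. Payload 3.5 kg.
Tool frame: the origin (TCP) lies on the centre line of the jaws, within the pads' length; the fingertips stand 25 mm ahead of it and the grasp point (between the pads) lies 6 mm ahead of it (ctrl.finger_overhang is the distance from the TCP to the fingertips, in m); z points along the fingers, y is the line along which they close (so a half turn about z gives the same grasp; the last joint's range is limited). The gripper opens to 85 mm and grips with 20 to 120 N. Pads are 22 mm wide; open, the fingers measure 114 mm over their backs; the gripper's body (76 mm by 85 mm) begins 54 mm behind the grasp point. The pads swing forward as they close: fully open they stand 13 mm farther back than shut.
Start: joints at [1.042, 0.286, 1.577, -0, 1.279, -0.15], TCP at [0.25, 0.627, 0.232] pointing down, gripper open.
Joint ranges: [-2.77, 2.77], [-0.9, 2.22], [0.21, 2.48], [-1.53, 4.67], [0.24, 2.81], [-2.84, 2.84]. Speed limits (rad/s): [2.79, 2.79, 3.14, 3.14, 3.14, 3.14].

INTERFACE

Orientations are given as a unit quaternion [x, y, z, w].
In Python, from plant import get_state, imaging, job, ctrl gives the robot as it stands.
- The arm moves only by the tool jog_arm, never from a script. Its argument "increments" is a list of rows, each an object of numbers: "dx", "dy", "dz": the shift along the world's x, y, z each as a share of 12 cm, from -1 to 1; "ax", "ay", "az": the turn, a rotation vector about the world's x, y, z each as a share of pi/2 rad, from -1 to 1; "gripper": the gripper command: -1 is shut, 1 is fully open, values between are in proportion. A call has 1 to 10 rows; each row is the pose to reach, as a shift and turn from the pose commanded when the call began; what a row does not reach only later rows make up. A row lasts 1/10 s, in which the tool goes at most 50 mm and 8.59 degrees, less where a joint would pass 70% of its speed; a pose out of reach is approached as far as the arm can. A call with a number of a shift or a turn outside -1 to 1 is refused whole. A call with a gripper value outside its range is refused whole. The fingers move at their own pace and stop on an object; "force" is the grip in N (left out, the last holds). Time passes only in rows, so rows that repeat a pose let the fingers close. It gives the time, the measured TCP pose, the force, the opening and the grip force at its end, in the units of the state.
- get_state(): the state, without advancing time (a new reading comes with each control period).
- imaging.read_camera(name): name is "scene" or "side" or "wrist"; returns a dict with "frame" (384x512x3 uint8, blue, green, red), "depth" (384x512 float32, m along the optical axis (not along the pixel's ray), 0 where there is no reading), "camera_matrix" (3x3 intrinsics, pixels), "extrinsics" (4x4, takes a point from camera to world coordinates); the wrist camera has in their place "mount" (4x4, takes a point from camera to tool coordinates, whose origin is the TCP and whose axes are the flange's). Camera axes: x right, y up, looking along -z (the intrinsics and any distortion apply to the point x, -y, -z); pixel columns grow to the right and rows downward; lengths in m; the calibration is good to about 2 mm. A picture is of the moment at which its call begins: read the wrist's pose just before it.
- job.sign_off(): hands the job in; it is judged then, once.
The state is a dict: "time": time; "qpos": joint angles; "dq": joint speeds; "joint_efforts": joint torques, N m; "eef_pos": TCP position; "tcp_rot": TCP orientation; "contact_force": force on the tool from outside, world axes, zero at the start; "wrist_torque": the same for the moment, N m; "opening": opening from 0.0 (shut) to 1.0 (fully open); "finger_force": force on a finger pad.
Only numpy, scipy, OpenCV 4.12 (cv2) and the standard library are available. Lean on these libraries where they do the work, as an engineer would, in place of code of your own. Each camera call takes 0.05 s, during which the arm holds its last target. There are 200 camera calls.

## Working session

There is one attempt and no reset: what is moved stays moved. The work goes in short steps, Python scripts to look and compute and a tool call to move; the robot and the scene stay as the last step left them, time stands still between calls to the robot, and variables do not carry over. Pictures are saved under pics/ and viewed, at most 10 in all, crops included, and the job is handed in when it is done.

Besides the shell and the picture viewer there is one more tool, called after ">>>" as name(argument=value, ...), one argument or row to a line, values as JSON. jog_arm: Moves the arm, as the interface text tells. Shift numbers are shares of 12 cm and turn numbers shares of pi/2 rad, none past 1 either way. Its arguments: {"type":"object","properties":{"increments":{"type":"array"},"force":{"type":"number"}},"required":["increments"]}

```bash
ls; mkdir -p pics; cat > h.py <<'E'
import numpy as np, cv2
from scipy.spatial.transform import Rotation as R
from plant import get_state, imaging, job, ctrl
def cam(n):
    s=get_state(); c=imaging.read_camera(n)
    if n=="wrist":
        T=np.eye(4);T[:3,:3]=R.from_quat(s["tcp_rot"]).as_matrix();T[:3,3]=s["eef_pos"]
        c["E"]=T@np.array(c["mount"])
    else: c["E"]=np.array(c["extrinsics"])
    return c
def ray(c,u,v):
    K=c["camera_matrix"]; d=np.array([(u-K[0][2])/K[0][0],-(v-K[1][2])/K[1][1],-1.])
    return c["E"][:3,3],c["E"][:3,:3]@d
def atz(c,u,v,z):
    o,d=ray(c,u,v); return o+d*(z-o[2])/d[2]
def cloud(c):
    K=c["camera_matrix"];D=c["depth"];v,u=np.mgrid[:D.shape[0],:D.shape[1]]
    p=np.stack([(u-K[0][2])/K[0][0]*D,-(v-K[1][2])/K[1][1]*D,-D],-1)
    return p@c["E"][:3,:3].T+c["E"][:3,3]
E
python3 - <<'E'
from h import *
import pickle
for n in("scene","side"):
    c=cam(n); pickle.dump({k:c[k] for k in("frame","depth","camera_matrix","E")},open(n+".pkl","wb"))
    cv2.imwrite(f"pics/{n}.png",c["frame"]); print(n,c["E"].round(3).tolist(),np.array(c["camera_matrix"]).round(1).tolist(),[k for k in c])
print(get_state())
E
```

```text
pics
scene [[0.17, -0.831, 0.53, 1.12], [0.985, 0.139, -0.097, -0.081], [0.007, 0.538, 0.843, 1.033], [0.0, 0.0, 0.0, 1.0]] [[364.6, 0.0, 259.3], [0.0, 364.6, 198.7], [0.0, 0.0, 1.0]] ['frame', 'depth', 'camera_matrix', 'extrinsics', 'E']
side [[-0.983, 0.132, -0.128, 0.384], [-0.183, -0.766, 0.616, 0.713], [-0.016, 0.629, 0.777, 0.894], [0.0, 0.0, 0.0, 1.0]] [[435.5, 0.0, 254.7], [0.0, 435.5, 199.7], [0.0, 0.0, 1.0]] ['frame', 'depth', 'camera_matrix', 'extrinsics', 'E']
{'time': 0.1, 'qpos': array([ 1.04202030e+00,  2.87110507e-01,  1.57800378e+00,  4.67274419e-06,
        1.27858293e+00, -1.50010178e-01]), 'dq': array([ 0.00092008, -0.00247125, -0.00316875,  0.00050033, -0.00377673,
        0.00041175]), 'joint_efforts': array([ 1.44046226e-03, -4.07292795e+01, -2.93700206e+01, -1.41466853e-04,
        3.37169608e-03, -3.30219052e-05]), 'eef_pos': array([0.24928167, 0.62666335, 0.23097772]), 'tcp_rot': array([ 1.88253445e-01,  9.82119918e-01, -9.91511078e-04, -3.52429056e-04]), 'contact_force': array([ 0.81892659,  0.22750837, -0.90643885]), 'wrist_torque': array([0.00830582, 0.00849155, 0.03249167]), 'finger_force': 0.0, 'opening': 0.9976996925361363}
```

View pics/scene.png

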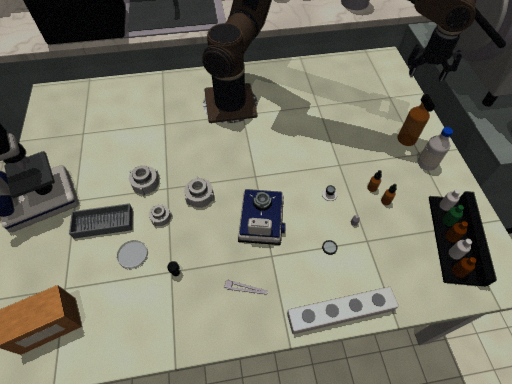

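View pics/side.png

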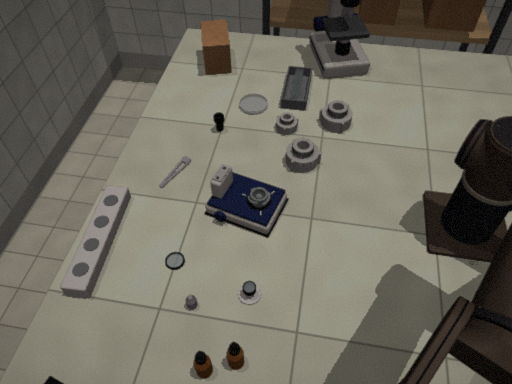

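The scene view shows the lens on its stand at (330,191), the foot's cell at (262,199) and the smallest ring at (160,214). The larger look-alike rings are at (144,178) and (199,190). Side view: lens (249,290), cell (259,197), ring (287,122).

```bash
python3 - <<'E'
from h import *
import pickle
S=pickle.load(open("scene.pkl","rb"));D=pickle.load(open("side.pkl","rb"))
for n,a,b,z in(("lens",(330.5,189),(249,287),.036),("cell",(262,198),(259,196),.071),("ring",(160,210),(287,118),.044)):
    print(n,atz(S,*a,z).round(3),atz(D,*b,z).round(3))
for c,nm in((S,"S"),(D,"D")):
    p=cloud(c)
    for n,(u,v) in (("lens",(330,190) if nm=="S" else (249,288)),("ring",(160,212) if nm=="S" else (287,120))):
        q=p[v-16:v+17,u-16:u+17].reshape(-1,3)
        q=q[(q[:,2]>(.027 if n=="lens" else .036))&(q[:,2]<.06)]
        print(nm,n,len(q),(q.min(0)/2+q.max(0)/2).round(4),np.ptp(q,0).round(3))
o=[cv2.resize(c["frame"][v-38:v+38,u-50:u+50],None,fx=4,fy=4,interpolation=cv2.INTER_CUBIC) for c,u,v in((S,262,205),(S,160,214),(D,255,200),(D,287,122))]
cv2.imwrite("pics/crop.png",cv2.resize(np.vstack([np.hstack(o[:2]),np.hstack(o[2:])]),(789,600)))
E
```

```text
lens [0.495 0.273 0.036] [0.493 0.275 0.036]
cell [0.514 0.039 0.071] [0.512 0.047 0.071]
ring [ 0.488 -0.282  0.044] [ 0.487 -0.283  0.044]
S lens 66 [0.4933 0.2738 0.0341] [0.031 0.029 0.013]
S ring 104 [ 0.4886 -0.2885  0.0424] [0.041 0.038 0.013]
D lens 153 [0.4938 0.273  0.0331] [0.029 0.031 0.012]
D ring 115 [ 0.4896 -0.2886  0.0433] [0.04  0.046 0.014]
```

View pics/crop.png

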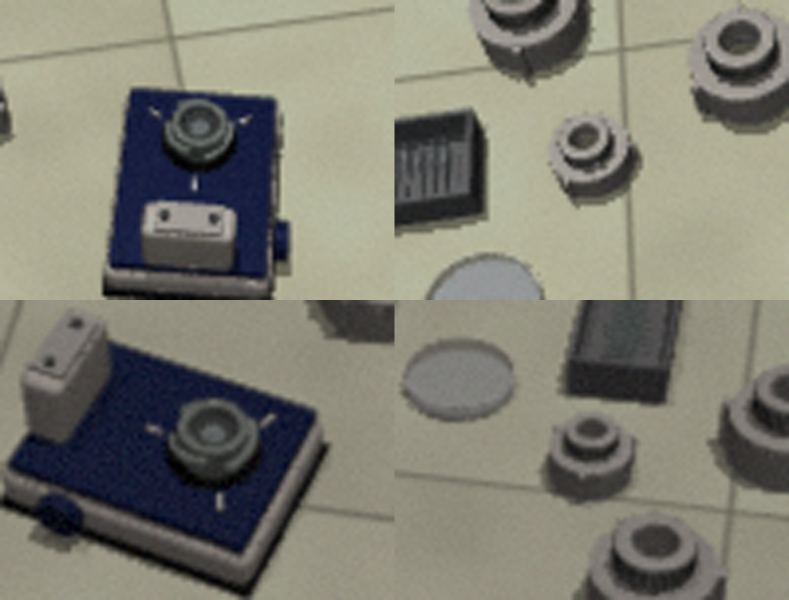

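>>> jog_arm(
  increments=[
    {"dx": 0.35,"dy": -0.35,"gripper": 1},
    {"dx": 0.7,"dy": -0.7},
    {"dx": 0.8,"dy": -1},
    {"dx": 0.8,"dy": -1},
  ],
)

```text
$.increments[0]: bad value
```

>>> jog_arm(
  increments=[
    {"dx": 0.3,"dy": -0.35},
    {"dx": 0.6,"dy": -0.7},
    {"dx": 0.7,"dy": -1},
    {"dx": 0.7,"dy": -1},
  ],
)

```text
$.increments[0]: bad value
```

```bash
python3 - <<'E'
from h import *
s=get_state();print({k:np.round(s[k],4) for k in("time","qpos","eef_pos","tcp_rot")},ctrl.finger_overhang)
c=cam("wrist");print(np.round(c["mount"],3).tolist(),np.round(c["camera_matrix"],1).tolist(),[k for k in c])
p=cloud(c)
cv2.imwrite("pics/w1.png",c["frame"])
m=(p[...,2]>.027)&(p[...,2]<.045)&(np.hypot(p[...,0]-.494,p[...,1]-.2735)<.03)
q=p[m];print(len(q),(q.min(0)/2+q.max(0)/2).round(4),np.ptp(q,0).round(3))
E
```

```text
{'time': np.float64(0.1), 'qpos': array([ 1.042 ,  0.2871,  1.578 ,  0.    ,  1.2786, -0.15  ]), 'eef_pos': array([0.2493, 0.6267, 0.231 ]), 'tcp_rot': array([ 1.883e-01,  9.821e-01, -1.000e-03, -4.000e-04])} 0.025
[[-0.0, 0.955, 0.298, 0.076], [1.0, 0.0, 0.0, 0.001], [-0.0, 0.298, -0.955, -0.143], [0.0, 0.0, 0.0, 1.0]] [[306.7, 0.0, 254.2], [0.0, 306.7, 186.4], [0.0, 0.0, 1.0]] ['frame', 'depth', 'camera_matrix', 'mount', 'E']Traceback (most recent call last):
  File "<stdin>", line 7, in <module>
    return umr_minimum(a, axis, None, out, keepdims, initial, where)
ValueError: zero-size array to reduction operation minimum which has no identity
```

View pics/w1.png

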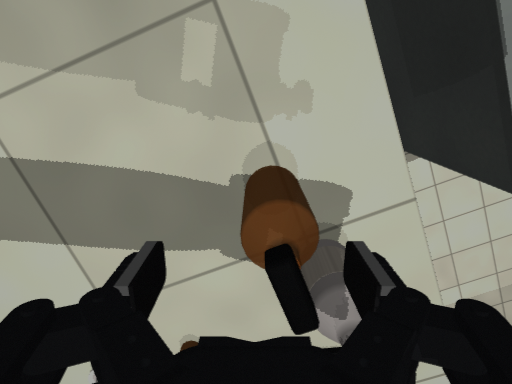

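The wrist view shows a large amber bottle right by the fingers, at (280,220). The moves were refused because rows need all keys. I'll check how high the bottle stands before moving.

```bash
python3 - <<'E'
from h import *
c=cam("wrist");p=cloud(c)
for u,v in((280,220),(285,260),(300,310),(335,250),(335,310)): print(u,v,p[v,u].round(3))
import pickle
S=pickle.load(open("scene.pkl","rb"));q=cloud(S)
for u,v in((428,102),(424,112),(447,132),(413,130),(377,176),(391,188)): print(u,v,q[v,u].round(3))
E
```

```text
280 220 [0.279 0.638 0.147]
285 260 [0.281 0.636 0.202]
300 310 [0.32  0.633 0.204]
335 250 [0.39  0.679 0.036]
335 310 [0.398 0.653 0.124]
428 102 [0.318 0.624 0.201]
424 112 [0.317 0.629 0.155]
447 132 [0.427 0.654 0.169]
413 130 [0.33  0.612 0.084]
377 176 [0.496 0.422 0.076]
391 188 [0.552 0.446 0.083]
```

>>> jog_arm(
  increments=[
    {"dx": 0,"dy": -0.1,"dz": 0.3,"ax": 0,"ay": 0,"az": 0,"gripper": 1},
    {"dx": 0.1,"dy": -0.5,"dz": 0.4,"ax": 0,"ay": 0,"az": 0,"gripper": 1},
    {"dx": 0.4,"dy": -0.8,"dz": 0.4,"ax": 0,"ay": 0,"az": 0,"gripper": 1},
    {"dx": 0.8,"dy": -1,"dz": 0.4,"ax": 0,"ay": 0,"az": 0,"gripper": 1},
    {"dx": 0.8,"dy": -1,"dz": 0.4,"ax": 0,"ay": 0,"az": 0,"gripper": 1},
  ],
)

```text
time: 0.7
eef_pos: [0.3494, 0.5044, 0.2804]
tcp_rot: [0.191, 0.982, -0.0, 0.001]
contact_force: [0.6, 0.6, -0.3]
opening: 0.998
finger_force: 0.0
```

>>> jog_arm(
  increments=[
    {"dx": 0.3,"dy": -0.35,"dz": 0,"ax": 0,"ay": 0,"az": 0,"gripper": 1},
    {"dx": 0.6,"dy": -0.7,"dz": 0,"ax": 0,"ay": 0,"az": 0,"gripper": 1},
    {"dx": 0.7,"dy": -1,"dz": 0,"ax": 0,"ay": 0,"az": 0,"gripper": 1},
    {"dx": 0.7,"dy": -1,"dz": 0,"ax": 0,"ay": 0,"az": 0,"gripper": 1},
  ],
)

```text
time: 1.1
eef_pos: [0.4316, 0.3834, 0.2798]
tcp_rot: [0.191, 0.982, -0.001, 0.0]
contact_force: [-0.3, 0.2, 0.0]
opening: 1.001
finger_force: 0.0
```

>>> jog_arm(
  increments=[
    {"dx": 0.25,"dy": -0.35,"dz": -0.1,"ax": 0,"ay": 0,"az": 0,"gripper": 1},
    {"dx": 0.5,"dy": -0.7,"dz": -0.3,"ax": 0,"ay": 0,"az": 0,"gripper": 1},
    {"dx": 0.5,"dy": -0.95,"dz": -0.6,"ax": 0,"ay": 0,"az": 0,"gripper": 1},
    {"dx": 0.5,"dy": -0.95,"dz": -0.6,"ax": 0,"ay": 0,"az": 0,"gripper": 1},
    {"dx": 0.5,"dy": -0.95,"dz": -0.6,"ax": 0,"ay": 0,"az": 0,"gripper": 1},
  ],
)

```text
time: 1.6
eef_pos: [0.4886, 0.273, 0.2065]
tcp_rot: [0.189, 0.982, -0.001, -0.002]
contact_force: [0.4, 1.0, 0.1]
opening: 0.997
finger_force: 0.0
```

```bash
cat >> h.py <<'E'
def st():
    s=get_state();print({k:np.round(s[k],4).tolist() for k in("time","qpos","eef_pos","tcp_rot","contact_force","wrist_torque","opening","finger_force")})
def top(p,xy,z0,z1,r):
    m=(p[...,2]>z0)&(p[...,2]<z1)&(np.hypot(p[...,0]-xy[0],p[...,1]-xy[1])<r)
    q=p[m]; h=cv2.convexHull(q[:,:2].astype(np.float32)); (c,rad)=cv2.minEnclosingCircle(h)
    print("top",len(q),np.round(c,4),round(rad,4),"medz",np.median(q[:,2]).round(4),"maxz",np.percentile(q[:,2],98).round(4)); return np.array(c)
E
python3 - <<'E'
from h import *
st()
c=cam("wrist");p=cloud(c);cv2.imwrite("pics/w2.png",c["frame"])
top(p,(.494,.2735),.03,.045,.03);top(p,(.494,.2735),.026,.045,.025)
E
```

```text
{'time': 1.6, 'qpos': [0.3279, 0.0579, 1.8855, 0.0008, 1.2018, -0.8631], 'eef_pos': [0.4886, 0.273, 0.2065], 'tcp_rot': [0.1889, 0.982, -0.0006, -0.0018], 'contact_force': [0.442, 0.9888, 0.0863], 'wrist_torque': [-0.0294, -0.0212, 0.0016], 'opening': 0.9965, 'finger_force': 0.0}
top 637 [0.4934 0.2756] 0.0151 medz 0.036 maxz 0.0381
top 656 [0.4933 0.2758] 0.0152 medz 0.036 maxz 0.0381
```

View pics/w2.png

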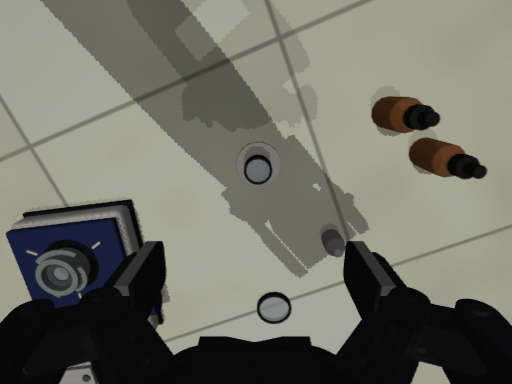

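The wrist view shows the lens on its stand at (258,167), the cell at (62,272) and the droppers at (405,115) and (445,160). Next I'll descend with the gripper half closed and measure the fingertips and lens from near.

>>> jog_arm(
  increments=[
    {"dx": 0.03,"dy": 0.02,"dz": -0.3,"ax": 0,"ay": 0,"az": 0,"gripper": 0},
    {"dx": 0.03,"dy": 0.02,"dz": -0.6,"ax": 0,"ay": 0,"az": 0,"gripper": 0},
    {"dx": 0.03,"dy": 0.02,"dz": -0.75,"ax": 0,"ay": 0,"az": 0,"gripper": 0},
    {"dx": 0.03,"dy": 0.02,"dz": -0.75,"ax": 0,"ay": 0,"az": 0,"gripper": 0},
    {"dx": 0.03,"dy": 0.02,"dz": -0.75,"ax": 0,"ay": 0,"az": 0,"gripper": 0},
  ],
  force=20,
)

```text
time: 2.15
eef_pos: [0.494, 0.2773, 0.1201]
tcp_rot: [0.187, 0.982, 0.001, 0.001]
contact_force: [0.1, 0.0, 0.0]
opening: 0.498
finger_force: 0.0
```

```bash
python3 - <<'E'
from h import *
st()
c=cam("wrist");p=cloud(c);cv2.imwrite("pics/w3.png",c["frame"])
top(p,(.4934,.2757),.03,.045,.028)
s=get_state();Rm=R.from_quat(s["tcp_rot"]).as_matrix();t=(p-s["eef_pos"])@Rm
m=(c["depth"]>0)&(abs(t[...,0])<.014)&(abs(t[...,1])<.06)&(t[...,2]>-.02)&(t[...,2]<.06)
for sg in(-1,1):
    q=t[m&(sg*t[...,1]>0.005)]; print(sg,len(q),"tip",np.percentile(q[:,2],[50,90,99,100]).round(4),"inner",np.abs(q[:,1]).min().round(4),q[:,0].min().round(4))
E
```

```text
{'time': 2.15, 'qpos': [0.3323, 0.1678, 1.9357, 0.0004, 1.035, -0.8617], 'eef_pos': [0.494, 0.2773, 0.1201], 'tcp_rot': [0.1874, 0.9823, 0.0009, 0.0012], 'contact_force': [0.0689, 0.0135, 0.0361], 'wrist_torque': [-0.0573, 0.0037, -0.0271], 'opening': 0.4981, 'finger_force': 0.0}
top 1146 [0.4933 0.2757] 0.0153 medz 0.0362 maxz 0.0381
-1 558 tip [-0.0133 -0.0066 -0.0022 -0.0014] inner 0.02 -0.0108
1 560 tip [-0.0133 -0.0068 -0.0027 -0.0015] inner 0.0223 -0.0105
```

View pics/w3.png

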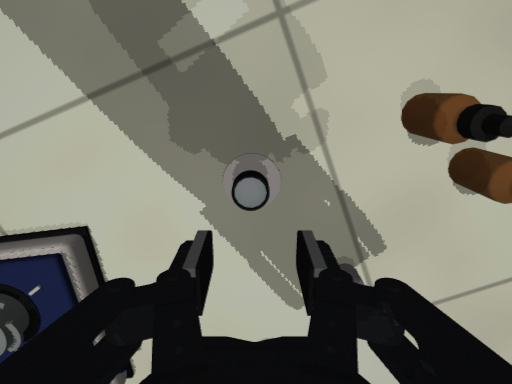

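The near view shows the lens top at (251,192) and the pad tips at (205,233) and (303,233).

```bash
python3 - <<'E'
from h import *
c=cam("wrist");p=cloud(c)
s=get_state();Rm=R.from_quat(s["tcp_rot"]).as_matrix();t=(p-s["eef_pos"])@Rm
for v in(232,234,237,242,250,265,280,300):print(v,t[v,203].round(4),t[v,305].round(4))
E
```

```text
232 [ 0.0116 -0.0234 -0.009 ] [ 0.0114  0.0257 -0.0085]
234 [ 0.0113 -0.0232 -0.0105] [ 0.0112  0.0254 -0.0103]
237 [ 0.0107 -0.0229 -0.0125] [ 0.0116  0.0248 -0.0142]
242 [ 0.0115 -0.0218 -0.019 ] [ 0.0113  0.0241 -0.0186]
250 [ 0.011  -0.0208 -0.0254] [ 0.0113  0.0229 -0.0259]
265 [ 0.0076 -0.02   -0.0317] [ 0.0067  0.0225 -0.0303]
280 [ 0.0017 -0.02   -0.0335] [ 0.      0.0227 -0.0311]
300 [-0.0067 -0.0201 -0.0355] [-0.0087  0.0228 -0.0328]
```

```bash
python3 - <<'E'
from h import *
s=get_state();e=s["eef_pos"];Rm=R.from_quat(s["tcp_rot"]).as_matrix()
for n in("side","scene"):
    c=cam(n);p=cloud(c);t=(p-e)@Rm
    m=(abs(t[...,0])<.04)&(abs(t[...,1])<.06)&(p[...,2]>.05)&(p[...,2]<.3)
    q=t[m];print(n,len(q),"max z",np.sort(q[:,2])[-12:].round(4), q[np.argsort(q[:,2])[-6:]].round(3).tolist())
    K=c["camera_matrix"]; w=np.linalg.inv(c["E"])@np.r_[e,1]; u,v=int(K[0][2]+K[0][0]*w[0]/-w[2]),int(K[1][2]-K[1][1]*w[1]/-w[2]); print(u,v)
    cv2.imwrite(f"pics/tip_{n}.png",cv2.resize(c["frame"][max(v-50,0):v+50,u-65:u+65],None,fx=6,fy=6,interpolation=cv2.INTER_CUBIC))
E
```

```text
side 1400 max z [-0.0068 -0.0065 -0.0065 -0.0054 -0.0052 -0.0041 -0.004  -0.0034 -0.0031
 -0.0023 -0.001   0.0004] [[0.009, 0.025, -0.004], [0.009, 0.027, -0.003], [-0.009, -0.022, -0.003], [-0.004, -0.022, -0.002], [-0.002, -0.022, -0.001], [0.003, -0.023, 0.0]]
246 267
scene 972 max z [-0.0139 -0.013  -0.0127 -0.0126 -0.0122 -0.0122 -0.0104 -0.0089 -0.0089
 -0.0087 -0.0074 -0.0048] [[-0.008, 0.028, -0.01], [0.011, 0.021, -0.009], [-0.011, 0.026, -0.009], [-0.006, 0.031, -0.009], [-0.009, -0.026, -0.007], [-0.009, 0.023, -0.005]]
336 173
```

View pics/tip_side.png

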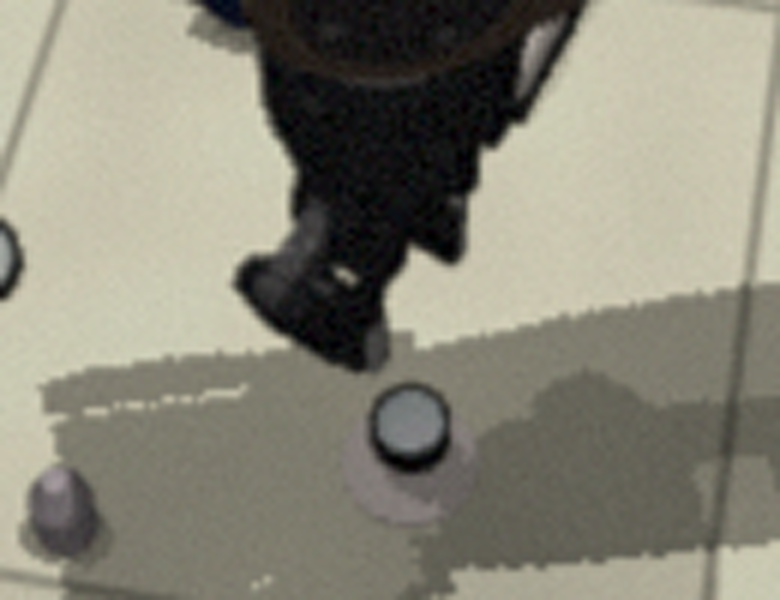

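The side view confirms that the open tips sit about level with the TCP, not 25 mm ahead, so I trust the images here. In the crop the tips are at (365,365) and the lens at (410,425). I'll re-centre by 3 mm and go lower.

>>> jog_arm(
  increments=[
    {"dx": -0.01,"dy": -0.02,"dz": -0.25,"ax": 0,"ay": 0,"az": 0,"gripper": 0},
    {"dx": -0.01,"dy": -0.02,"dz": -0.48,"ax": 0,"ay": 0,"az": 0,"gripper": -0.1},
    {"dx": -0.01,"dy": -0.02,"dz": -0.48,"ax": 0,"ay": 0,"az": 0,"gripper": -0.1},
    {"dx": -0.01,"dy": -0.02,"dz": -0.48,"ax": 0,"ay": 0,"az": 0,"gripper": -0.1},
  ],
)

```text
time: 2.75
eef_pos: [0.4924, 0.2733, 0.0614]
tcp_rot: [0.188, 0.982, 0.0, 0.0]
contact_force: [0.3, 0.3, 0.3]
opening: 0.447
finger_force: 0.0
```

```bash
cat >> h.py <<'E'
def fingers(c,p):
    s=get_state();Rm=R.from_quat(s["tcp_rot"]).as_matrix();t=(p-s["eef_pos"])@Rm
    v,u=np.mgrid[:384,:512]
    for sg in(-1,1):
        m=(c["depth"]<.2)&(c["depth"]>.05)&(abs(t[...,0])<.013)&(sg*t[...,1]>.003)&(abs(t[...,1])<.045)
        q=t[m];w=p[m]; print("finger",sg,"tool z max",np.sort(q[:,2])[-3:].round(4),"world tip z",w[:,2].min().round(4),"inner y",np.percentile(q[:,1]*sg,1).round(4)*sg, "v min",v[m].min())
def tool(xyz):
    s=get_state();return ((np.array(xyz)-s["eef_pos"])@R.from_quat(s["tcp_rot"]).as_matrix()).round(4)
E
python3 - <<'E'
from h import *
st()
c=cam("wrist");p=cloud(c);cv2.imwrite("pics/w4.png",c["frame"])
a=top(p,(.4934,.2757),.03,.045,.018);print(tool([*a,.036]));fingers(c,p)
E
```

```text
{'time': 2.75, 'qpos': [0.3265, 0.2469, 1.9674, 0.0001, 0.9267, -0.8654], 'eef_pos': [0.4924, 0.2733, 0.0614], 'tcp_rot': [0.1883, 0.9821, 0.0002, 0.0002], 'contact_force': [0.3404, 0.3135, 0.309], 'wrist_torque': [0.0214, -0.0295, 0.0094], 'opening': 0.4474, 'finger_force': 0.0}
top 1914 [0.4932 0.2756] 0.0154 medz 0.0361 maxz 0.0379
[0.0007 0.0018 0.0264]
finger -1 tool z max [0.0393 0.0396 0.0396] world tip z 0.0227 inner y -0.0033 v min 198
finger 1 tool z max [0.0391 0.0394 0.0406] world tip z 0.0218 inner y 0.0033 v min 198
```

>>> jog_arm(
  increments=[
    {"dx": 0,"dy": 0,"dz": -0.15,"ax": 0,"ay": 0,"az": 0,"gripper": -0.1},
    {"dx": 0,"dy": 0,"dz": -0.22,"ax": 0,"ay": 0,"az": 0,"gripper": -0.15},
    {"dx": 0,"dy": 0,"dz": -0.22,"ax": 0,"ay": 0,"az": 0,"gripper": -0.15},
  ],
)

```text
time: 3.1
eef_pos: [0.4918, 0.2731, 0.0342]
tcp_rot: [0.188, 0.982, -0.0, -0.0]
contact_force: [-0.1, -0.1, 1.0]
opening: 0.426
finger_force: 0.0
```

```bash
python3 - <<'E'
from h import *
st()
c=cam("wrist");cv2.imwrite("pics/w5.png",cv2.resize(c["frame"][160:300,160:350],None,fx=4,fy=4,interpolation=cv2.INTER_CUBIC))
p=cloud(c);a=top(p,(.4934,.2757),.031,.045,.013);print(tool([*a,.036]))
E
```

```text
{'time': 3.1, 'qpos': [0.3265, 0.2903, 1.9749, -0.0, 0.8772, -0.8654], 'eef_pos': [0.4918, 0.2731, 0.0342], 'tcp_rot': [0.1883, 0.9821, -0.0002, -0.0004], 'contact_force': [-0.1262, -0.0767, 0.9523], 'wrist_torque': [0.0186, -0.0213, 0.0038], 'opening': 0.4257, 'finger_force': 0.0}
top 1765 [0.4934 0.2757] 0.0131 medz 0.0364 maxz 0.038
[-0.0002  0.0027 -0.0013]
```

View pics/w5.png

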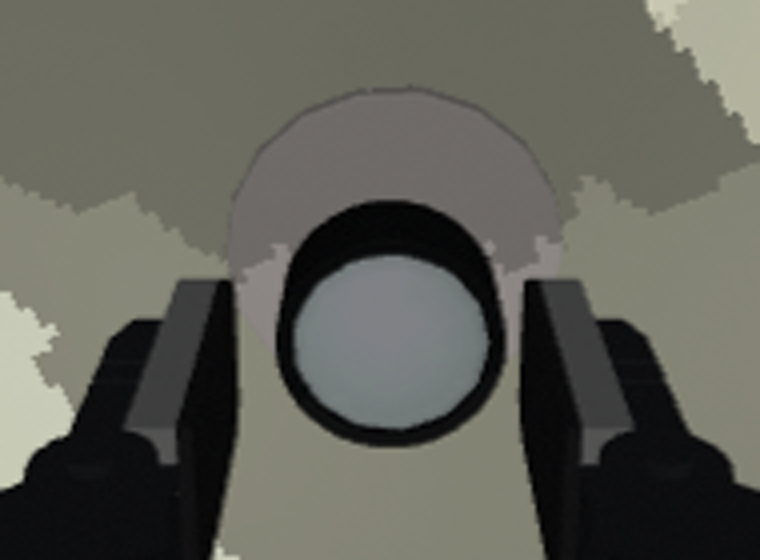

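The lens is between the pads. The gap to the left pad is about 1.8 mm wider per side than to the right one, so I'll re-centre, lower 3.6 mm and close gently.

>>> jog_arm(
  increments=[
    {"dx": 0.005,"dy": 0.015,"dz": -0.03,"ax": 0,"ay": 0,"az": 0,"gripper": -0.15},
    {"dx": 0.005,"dy": 0.015,"dz": -0.03,"ax": 0,"ay": 0,"az": 0,"gripper": -0.25},
    {"dx": 0.005,"dy": 0.015,"dz": -0.03,"ax": 0,"ay": 0,"az": 0,"gripper": -0.35},
    {"dx": 0.005,"dy": 0.015,"dz": -0.03,"ax": 0,"ay": 0,"az": 0,"gripper": -0.4},
    {"dx": 0.005,"dy": 0.015,"dz": -0.03,"ax": 0,"ay": 0,"az": 0,"gripper": -0.4},
  ],
  force=20,
)

```text
time: 3.65
eef_pos: [0.4929, 0.2752, 0.0312]
tcp_rot: [0.188, 0.982, 0.0, 0.0]
contact_force: [-0.1, 0.4, 2.7]
opening: 0.324
finger_force: 19.7
```

```bash
python3 - <<'E'
from h import *
st()
c=cam("wrist");cv2.imwrite("pics/w6.png",cv2.resize(c["frame"][160:300,160:350],None,fx=4,fy=4,interpolation=cv2.INTER_CUBIC))
p=cloud(c);a=top(p,(.4934,.2757),.031,.045,.013);print(tool([*a,.036]))
E
```

```text
{'time': 3.65, 'qpos': [0.3294, 0.2984, 1.9714, 0.0002, 0.871, -0.8627], 'eef_pos': [0.4929, 0.2752, 0.0312], 'tcp_rot': [0.1883, 0.9821, 0.0003, 0.0003], 'contact_force': [-0.1166, 0.4471, 2.7162], 'wrist_torque': [0.1032, 0.1376, -0.0082], 'opening': 0.3241, 'finger_force': 19.6952}
top 1835 [0.4934 0.2757] 0.013 medz 0.0364 maxz 0.038
[-0.0002  0.0007 -0.0048]
```

>>> jog_arm(
  increments=[
    {"dx": 0,"dy": 0,"dz": 0.1,"ax": 0,"ay": 0,"az": 0,"gripper": -0.4},
    {"dx": 0,"dy": 0,"dz": 0.3,"ax": 0,"ay": 0,"az": 0,"gripper": -0.4},
    {"dx": 0,"dy": 0,"dz": 0.6,"ax": 0,"ay": 0,"az": 0,"gripper": -0.4},
    {"dx": 0,"dy": -0.2,"dz": 0.9,"ax": 0,"ay": 0,"az": 0,"gripper": -0.4},
    {"dx": 0,"dy": -0.55,"dz": 1,"ax": 0,"ay": 0,"az": 0,"gripper": -0.4},
    {"dx": 0,"dy": -0.9,"dz": 1,"ax": 0,"ay": 0,"az": 0,"gripper": -0.4},
    {"dx": 0,"dy": -0.9,"dz": 1,"ax": 0,"ay": 0,"az": 0,"gripper": -0.4},
  ],
)

```text
time: 4.4
eef_pos: [0.493, 0.1635, 0.152]
tcp_rot: [0.19, 0.982, -0.0, 0.001]
contact_force: [-0.9, 0.7, -0.1]
opening: 0.326
finger_force: 19.8
```

```bash
python3 - <<'E'
from h import *
st()
c=cam("wrist");cv2.imwrite("pics/w7.png",c["frame"])
p=cloud(c);top(p,(.513,.043),.064,.08,.03)
E
```

```text
{'time': 4.4, 'qpos': [0.1254, 0.0247, 2.0264, -0.0017, 1.0888, -1.0616], 'eef_pos': [0.493, 0.1635, 0.152], 'tcp_rot': [0.1903, 0.9817, -0.0004, 0.0011], 'contact_force': [-0.8772, 0.7111, -0.0735], 'wrist_torque': [0.025, 0.021, -0.0191], 'opening': 0.3256, 'finger_force': 19.8488}
top 2191 [0.5135 0.0415] 0.0281 medz 0.0672 maxz 0.0736
```

View pics/w7.png

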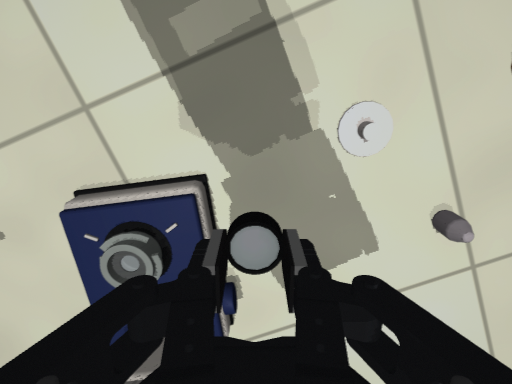

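The lens is held dome up at (254,242), and the cell shows at (130,262) with bars at (90,237) and (171,228). Now I'll get the cell centre and bar angles numerically, averaging several frames.

```bash
cat > cell.py <<'E'
from h import *
from scipy.optimize import least_squares
def cell(c,xy,z0=.0705,verbose=1):
    p=cloud(c);r=np.hypot(p[...,0]-xy[0],p[...,1]-xy[1])
    q=p[(p[...,2]>z0)&(p[...,2]<.078)&(r<.026)]
    h=cv2.convexHull(q[:,:2].astype(np.float32))[:,0]
    f=least_squares(lambda a:np.hypot(h[:,0]-a[0],h[:,1]-a[1])-a[2],[*xy,.022],loss="soft_l1",f_scale=.001).x
    r=np.hypot(p[...,0]-f[0],p[...,1]-f[1]);g=c["frame"].astype(int)
    m=(r>.035)&(r<.049)&(abs(p[...,2]-.046)<.006)&(g[...,2]>110)&(c["depth"]>.22)
    a=np.degrees(np.arctan2(p[...,1][m]-f[1],p[...,0][m]-f[0]))
    return f,a,q
E
python3 - <<'E'
from cell import *
import pickle
for i in range(4):
    c=cam("wrist");s=get_state();f,a,q=cell(c,(.5135,.0415));print(s["eef_pos"].round(4),f.round(4),len(q),np.histogram(a,np.arange(-180,181,10))[0].tolist())
for n in("scene","side"):
    c=pickle.load(open(n+".pkl","rb"));f,a,q=cell(c,(.5135,.0425));print(n,f.round(4),len(q),np.histogram(a,np.arange(-180,181,10))[0].tolist())
    print(np.sort(a).round(0).tolist()[:60])
E
```

```text
[0.4926 0.1662 0.1511] [0.5134 0.0417 0.0221] 768 [0, 0, 0, 0, 42, 0, 0, 0, 0, 0, 0, 0, 0, 0, 0, 0, 0, 0, 0, 0, 0, 0, 0, 0, 0, 0, 0, 0, 40, 0, 0, 0, 0, 0, 0, 0]
[0.4925 0.1669 0.1508] [0.5133 0.0417 0.0222] 770 [0, 0, 0, 0, 38, 0, 0, 0, 0, 0, 0, 0, 0, 0, 0, 0, 0, 0, 0, 0, 0, 0, 0, 0, 0, 0, 0, 0, 41, 0, 0, 0, 0, 0, 0, 0]
[0.4924 0.1674 0.1507] [0.5134 0.0418 0.0221] 767 [0, 0, 0, 0, 39, 0, 0, 0, 0, 0, 0, 0, 0, 0, 0, 0, 0, 0, 0, 0, 0, 0, 0, 0, 0, 0, 0, 0, 42, 0, 0, 0, 0, 0, 0, 0]
[0.4924 0.1677 0.1505] [0.5132 0.0418 0.0219] 766 [0, 0, 0, 0, 41, 0, 0, 0, 0, 0, 0, 0, 0, 0, 0, 0, 0, 0, 0, 0, 0, 0, 0, 0, 0, 0, 0, 0, 40, 0, 0, 0, 0, 0, 0, 0]
scene [0.5134 0.0402 0.0211] 57 [0, 0, 0, 0, 1, 0, 0, 0, 0, 0, 0, 0, 0, 0, 0, 0, 2, 0, 0, 0, 0, 0, 0, 0, 0, 0, 0, 0, 1, 0, 0, 0, 0, 0, 1, 0]
[-132.0, -15.0, -15.0, 108.0, 163.0]
side [0.5142 0.0404 0.0216] 83 [0, 0, 0, 0, 2, 0, 0, 0, 0, 0, 0, 0, 0, 0, 0, 0, 0, 0, 0, 0, 0, 0, 0, 0, 0, 0, 0, 0, 4, 0, 0, 0, 0, 0, 0, 0]
[-134.0, -134.0, 105.0, 105.0, 106.0, 106.0]
```

>>> jog_arm(
  increments=[
    {"dx": 0.08,"dy": -0.35,"dz": 0,"ax": 0,"ay": 0,"az": 0,"gripper": -0.4},
    {"dx": 0.165,"dy": -0.7,"dz": 0,"ax": 0,"ay": 0,"az": 0,"gripper": -0.4},
    {"dx": 0.165,"dy": -0.95,"dz": 0,"ax": 0,"ay": 0,"az": 0,"gripper": -0.4},
    {"dx": 0.165,"dy": -1,"dz": 0,"ax": 0,"ay": 0,"az": 0,"gripper": -0.4},
    {"dx": 0.165,"dy": -1,"dz": 0,"ax": 0,"ay": 0,"az": 0,"gripper": -0.4},
  ],
)

```text
time: 5.15
eef_pos: [0.5124, 0.0472, 0.1503]
tcp_rot: [0.189, 0.982, 0.0, -0.0]
contact_force: [-0.3, 0.3, 1.1]
opening: 0.331
finger_force: 19.9
```

>>> jog_arm(
  increments=[
    {"dx": 0,"dy": -0.045,"dz": -0.15,"ax": 0,"ay": 0,"az": 0,"gripper": -0.4},
    {"dx": 0,"dy": -0.045,"dz": -0.3,"ax": 0,"ay": 0,"az": 0,"gripper": -0.4},
    {"dx": 0,"dy": -0.045,"dz": -0.4,"ax": 0,"ay": 0,"az": 0,"gripper": -0.4},
    {"dx": 0,"dy": -0.045,"dz": -0.4,"ax": 0,"ay": 0,"az": 0,"gripper": -0.4},
    {"dx": 0,"dy": -0.045,"dz": -0.4,"ax": 0,"ay": 0,"az": 0,"gripper": -0.4},
    {"dx": 0,"dy": -0.045,"dz": -0.4,"ax": 0,"ay": 0,"az": 0,"gripper": -0.4},
  ],
)

```text
time: 5.75
eef_pos: [0.5131, 0.042, 0.1036]
tcp_rot: [0.188, 0.982, 0.0, 0.001]
contact_force: [-0.2, -0.8, 0.1]
opening: 0.331
finger_force: 19.9
```

```bash
python3 - <<'E'
from cell import *
st()
for i in range(2):
    c=cam("wrist");s=get_state();p=cloud(c);e=s["eef_pos"];print(e.round(4))
    r=np.hypot(p[...,0]-e[0],p[...,1]-e[1]);t=(p-e)@R.from_quat(s["tcp_rot"]).as_matrix()
    m=(r<.03)&(t[...,2]>-.012)&(t[...,2]<-.0005)&(abs(t[...,1])<.0145)&(c["depth"]>.1)
    q=p[m];h=cv2.convexHull(q[:,:2].astype(np.float32))[:,0];(cc,rad)=cv2.minEnclosingCircle(h);print("lens",len(q),np.round(cc,4),rad, "z range",q[:,2].min(),q[:,2].max(),"off",tool([*cc,0]))
    g=p[(p[...,2]>.0705)&(p[...,2]<.078)&(np.hypot(p[...,0]-.5133,p[...,1]-.0418)<.024)]
    print(len(g),g.min(0).round(4),g.max(0).round(4))
E
```

```text
{'time': 5.75, 'qpos': [-0.1157, 0.0814, 2.067, 0.0001, 0.9915, -1.3085], 'eef_pos': [0.5131, 0.042, 0.1036], 'tcp_rot': [0.1879, 0.9822, 0.0001, 0.0008], 'contact_force': [-0.207, -0.8372, 0.0701], 'wrist_torque': [-0.0444, 0.0286, 0.0124], 'opening': 0.3311, 'finger_force': 19.8971}
[0.5132 0.0418 0.1037]
lens 2608 [0.5124 0.0407] 0.017316171899437904 z range 0.10417146773076957 0.11566996685341979 off [ 0.0005 -0.0014  0.1037]
1103 [0.4913 0.0198 0.0706] [0.5274 0.0634 0.0744]
[0.5131 0.0417 0.1037]
lens 2605 [0.5122 0.0409] 0.017453284934163094 z range 0.1041676246847035 0.11564437381690013 off [ 0.0007 -0.0012  0.1037]
1116 [0.4913 0.0199 0.0705] [0.527  0.0633 0.0742]
```

```bash
python3 - <<'E'
from cell import *
c=cam("wrist");s=get_state();p=cloud(c);e=s["eef_pos"];g=c["frame"].astype(int)
m=(g.min(-1)>85)&(c["depth"]<.17)&(c["depth"]>.1)
n,l,stt,cen=cv2.connectedComponentsWithStats(m.astype(np.uint8))
for i in range(1,n):
    if stt[i,4]>300:
        q=p[l==i];h=cv2.convexHull(q[:,:2].astype(np.float32))[:,0];cc,r=cv2.minEnclosingCircle(h)
        print(stt[i],np.round(cc,4),r,"z",np.percentile(q[:,2],[1,50,99]).round(4),"off",tool([*cc,e[2]]), "ctr z by plane",np.linalg.lstsq(np.c_[q[:,:2]-cc,np.ones(len(q))],q[:,2],rcond=None)[0].round(4))
print(e.round(4))
E
```

```text
[ 231  226   49   44 1673] [0.5138 0.0429] 0.013115602545440197 z [0.1066 0.1089 0.1105] off [-0.0003  0.0015  0.    ] ctr z by plane [0.018  0.0004 0.1089]
[0.513  0.0416 0.1035]
```

>>> jog_arm(
  increments=[
    {"dx": -0.004,"dy": -0.009,"dz": -0.05,"ax": 0,"ay": 0,"az": 0,"gripper": -0.4},
    {"dx": -0.004,"dy": -0.009,"dz": -0.1,"ax": 0,"ay": 0,"az": 0,"gripper": -0.4},
    {"dx": -0.004,"dy": -0.009,"dz": -0.14,"ax": 0,"ay": 0,"az": 0,"gripper": -0.4},
    {"dx": -0.004,"dy": -0.009,"dz": -0.17,"ax": 0,"ay": 0,"az": 0,"gripper": -0.4},
    {"dx": -0.004,"dy": -0.009,"dz": -0.19,"ax": 0,"ay": 0,"az": 0,"gripper": -0.4},
    {"dx": -0.004,"dy": -0.009,"dz": -0.19,"ax": 0,"ay": 0,"az": 0,"gripper": -0.4},
    {"dx": -0.004,"dy": -0.009,"dz": -0.19,"ax": 0,"ay": 0,"az": 0,"gripper": -0.4},
  ],
)

```text
time: 6.6
eef_pos: [0.5117, 0.0405, 0.0796]
tcp_rot: [0.188, 0.982, -0.0, -0.0]
contact_force: [0.5, -0.1, -0.4]
opening: 0.327
finger_force: 19.9
```

>>> jog_arm(
  increments=[
    {"dx": 0,"dy": 0,"dz": -0.01,"ax": 0,"ay": 0,"az": 0,"gripper": -0.4},
    {"dx": 0,"dy": 0,"dz": -0.01,"ax": 0,"ay": 0,"az": 0,"gripper": -0.4},
  ],
)

```text
time: 6.8
eef_pos: [0.5118, 0.0405, 0.0785]
tcp_rot: [0.188, 0.982, 0.0, -0.0]
contact_force: [0.3, -0.4, -0.3]
opening: 0.328
finger_force: 19.9
```

>>> jog_arm(
  increments=[
    {"dx": 0.005,"dy": 0,"dz": -0.005,"ax": 0,"ay": 0,"az": 0,"gripper": -0.4},
    {"dx": 0.005,"dy": 0,"dz": -0.01,"ax": 0,"ay": 0,"az": 0,"gripper": -0.4},
    {"dx": 0.005,"dy": 0,"dz": -0.01,"ax": 0,"ay": 0,"az": 0,"gripper": -0.4},
  ],
)

```text
time: 7.1
eef_pos: [0.5124, 0.0405, 0.0773]
tcp_rot: [0.188, 0.982, -0.0, -0.0]
contact_force: [0.5, 0.5, -0.1]
opening: 0.328
finger_force: 19.9
```

>>> jog_arm(
  increments=[
    {"dx": 0,"dy": 0,"dz": -0.005,"ax": 0,"ay": 0,"az": 0,"gripper": -0.4},
    {"dx": 0,"dy": 0,"dz": -0.01,"ax": 0,"ay": 0,"az": 0,"gripper": -0.4},
    {"dx": 0,"dy": 0,"dz": -0.01,"ax": 0,"ay": 0,"az": 0,"gripper": -0.4},
  ],
)

```text
time: 7.4
eef_pos: [0.5124, 0.0405, 0.0761]
tcp_rot: [0.188, 0.982, -0.0, -0.0]
contact_force: [0.8, 0.7, -0.4]
opening: 0.325
finger_force: 19.9
```

```bash
cat >> cell.py <<'E'
def glass(c,dmin=.1,dmax=.25,rmax=.03,xy=(.5133,.0418)):
    s=get_state();p=cloud(c);g=c["frame"].astype(int)
    m=(g.min(-1)>85)&(c["depth"]<dmax)&(c["depth"]>dmin)&(np.hypot(p[...,0]-xy[0],p[...,1]-xy[1])<rmax)
    n,l,t,_=cv2.connectedComponentsWithStats(m.astype(np.uint8))
    for i in range(1,n):
        if t[i,4]>200:
            q=p[l==i];h=cv2.convexHull(q[:,:2].astype(np.float32))[:,0];cc,r=cv2.minEnclosingCircle(h)
            print("glass",t[i],np.round(cc,4),round(r,4),"z",np.percentile(q[:,2],[1,50,99]).round(4),"plane",np.linalg.lstsq(np.c_[q[:,:2]-cc,np.ones(len(q))],q[:,2],rcond=None)[0].round(4))
E
python3 - <<'E'
from cell import *
st();glass(cam("wrist"))
E
```

```text
{'time': 7.4, 'qpos': [-0.1187, 0.124, 2.0801, -0.0, 0.9378, -1.3108], 'eef_pos': [0.5124, 0.0405, 0.0761], 'tcp_rot': [0.1883, 0.9821, -0.0, -0.0001], 'contact_force': [0.8046, 0.7397, -0.3851], 'wrist_torque': [0.013, 0.0324, 0.0059], 'opening': 0.3248, 'finger_force': 19.8685}
glass [215 189  59  27 510] [0.4919 0.0441] 0.0161 z [0.0615 0.0657 0.069 ] plane [-0.0507 -0.2087  0.0652]
glass [251 204  41  25 248] [0.5026 0.055 ] 0.0124 z [0.0711 0.0726 0.0737] plane [-0.016   0.0243  0.0726]
glass [ 231  226   49   44 1679] [0.5128 0.041 ] 0.0133 z [0.0789 0.0813 0.0832] plane [ 0.0158 -0.0029  0.0813]
glass [227 262  55  20 333] [0.5292 0.0344] 0.0159 z [0.0658 0.0725 0.0738] plane [-0.3846  0.22    0.0724]
```

>>> jog_arm(
  increments=[
    {"dx": 0.003,"dy": 0.005,"dz": -0.005,"ax": 0,"ay": 0,"az": 0,"gripper": -0.4},
    {"dx": 0.003,"dy": 0.005,"dz": -0.01,"ax": 0,"ay": 0,"az": 0,"gripper": -0.4},
    {"dx": 0.003,"dy": 0.005,"dz": -0.01,"ax": 0,"ay": 0,"az": 0,"gripper": -0.4},
  ],
)

```text
time: 7.75
eef_pos: [0.513, 0.0411, 0.0753]
tcp_rot: [0.188, 0.982, 0.0, 0.0]
contact_force: [-1.0, -0.0, 1.9]
opening: 0.331
finger_force: 20.1
```

>>> jog_arm(
  increments=[
    {"dx": 0,"dy": 0,"dz": -0.005,"ax": 0,"ay": 0,"az": 0,"gripper": -0.4},
    {"dx": 0,"dy": 0,"dz": -0.005,"ax": 0,"ay": 0,"az": 0,"gripper": -0.4},
  ],
)

```text
time: 7.95
eef_pos: [0.5131, 0.0411, 0.0752]
tcp_rot: [0.188, 0.982, 0.0, -0.0]
contact_force: [-2.6, 0.6, 5.3]
opening: 0.325
finger_force: 20.4
```

```bash
python3 - <<'E'
from cell import *
st();glass(cam("wrist"),rmax=.016)
E
```

```text
{'time': 7.95, 'qpos': [-0.1174, 0.1268, 2.0789, 0.0001, 0.9359, -1.3095], 'eef_pos': [0.5131, 0.0411, 0.0752], 'tcp_rot': [0.1882, 0.9821, 0.0, -0.0], 'contact_force': [-2.6176, 0.6036, 5.3076], 'wrist_torque': [0.0415, 0.3905, 0.0201], 'opening': 0.325, 'finger_force': 20.3975}
glass [ 230  226   50   44 1682] [0.5134 0.0418] 0.0131 z [0.0782 0.0805 0.0822] plane [0.0163 0.0002 0.0805]
```

>>> jog_arm(
  increments=[
    {"dx": 0,"dy": 0,"dz": 0.003,"ax": 0,"ay": 0,"az": 0,"gripper": -0.2},
    {"dx": 0,"dy": 0,"dz": 0.003,"ax": 0,"ay": 0,"az": 0,"gripper": 0.05},
    {"dx": 0,"dy": 0,"dz": 0.01,"ax": 0,"ay": 0,"az": 0,"gripper": 0.05},
    {"dx": 0,"dy": 0,"dz": 0.2,"ax": 0,"ay": 0,"az": 0,"gripper": 0.05},
    {"dx": 0,"dy": 0,"dz": 0.5,"ax": 0,"ay": 0,"az": 0,"gripper": 0.05},
    {"dx": 0,"dy": 0,"dz": 0.8,"ax": 0,"ay": 0,"az": 0,"gripper": 0.3},
    {"dx": 0,"dy": 0,"dz": 1,"ax": 0,"ay": 0,"az": 0,"gripper": 0.3},
    {"dx": 0,"dy": 0,"dz": 1,"ax": 0,"ay": 0,"az": 0,"gripper": 0.3},
    {"dx": 0,"dy": 0,"dz": 1,"ax": 0,"ay": 0,"az": 0,"gripper": 0.3},
  ],
)

```text
time: 8.9
eef_pos: [0.5128, 0.0411, 0.1943]
tcp_rot: [0.188, 0.982, 0.0, 0.0]
contact_force: [-0.4, 0.2, -0.4]
opening: 0.651
finger_force: 0.0
```

```bash
python3 - <<'E'
from cell import *
st();c=cam("wrist");glass(c,dmax=.4,rmax=.016)
c=cam("wrist");cv2.imwrite("pics/w8.png",c["frame"])
f,a,q=cell(c,(.5133,.0418));p=cloud(c)
for lo,hi in((60,150),(-180,-90),(-60,30)):
    k=a[(a>lo)&(a<hi)]; print(len(k),np.mean(k).round(2) if len(k) else "",np.std(k).round(2) if len(k) else "")
q=p[(p[...,2]<.0755)&(p[...,2]>.0695)&(np.hypot(p[...,0]-.5133,p[...,1]-.0418)<.024)]
(cc,r)=cv2.minEnclosingCircle(q[:,:2].astype(np.float32));print("boss",cc,r,np.percentile(q[:,2],[5,50,95]))
E
```

```text
{'time': 8.9, 'qpos': [-0.1175, -0.0354, 2.0031, -0.0, 1.1734, -1.3095], 'eef_pos': [0.5128, 0.0411, 0.1943], 'tcp_rot': [0.1883, 0.9821, 0.0, 0.0002], 'contact_force': [-0.407, 0.195, -0.3796], 'wrist_torque': [-0.0206, -0.0142, 0.0411], 'opening': 0.6509, 'finger_force': 0.0}
glass [241 168  28  27 585] [0.5132 0.0422] 0.0124 z [0.0782 0.0807 0.0825] plane [ 0.0265 -0.0021  0.0806]
26 105.98 0.91
39 -134.43 1.17
21 -14.59 0.86
boss (0.5124152898788452, 0.04231635108590126) 0.02336275763809681 [0.0710412  0.07261972 0.07376343]
```

>>> jog_arm(
  increments=[
    {"dx": 0,"dy": -0.35,"dz": 0,"ax": 0,"ay": 0,"az": 0,"gripper": 0.3},
    {"dx": -0.1,"dy": -0.7,"dz": 0,"ax": 0,"ay": 0,"az": 0,"gripper": 0.3},
    {"dx": -0.1,"dy": -1,"dz": 0,"ax": 0,"ay": 0,"az": 0,"gripper": 0.3},
  ],
)

```text
time: 9.3
eef_pos: [0.4989, -0.0797, 0.1921]
tcp_rot: [0.188, 0.982, 0.0, -0.002]
contact_force: [1.2, 0.1, -0.6]
opening: 0.651
finger_force: 0.0
```

>>> jog_arm(
  increments=[
    {"dx": 0,"dy": -0.35,"dz": 0,"ax": 0,"ay": 0,"az": 0,"gripper": 0.3},
    {"dx": 0,"dy": -0.7,"dz": 0,"ax": 0,"ay": 0,"az": 0,"gripper": 0.3},
    {"dx": -0.1,"dy": -1,"dz": 0,"ax": 0,"ay": 0,"az": 0,"gripper": 0.3},
  ],
)

```text
time: 9.6
eef_pos: [0.4883, -0.2006, 0.1924]
tcp_rot: [0.188, 0.982, 0.001, -0.001]
contact_force: [-0.0, 0.0, -0.5]
opening: 0.647
finger_force: 0.0
```

>>> jog_arm(
  increments=[
    {"dx": 0,"dy": -0.35,"dz": 0,"ax": 0,"ay": 0,"az": 0,"gripper": 0.3},
    {"dx": 0,"dy": -0.7,"dz": 0,"ax": 0,"ay": 0,"az": 0,"gripper": 0.3},
    {"dx": 0,"dy": -0.75,"dz": 0,"ax": 0,"ay": 0,"az": 0,"gripper": 0.3},
    {"dx": 0,"dy": -0.75,"dz": 0,"ax": 0,"ay": 0,"az": 0,"gripper": 0.3},
    {"dx": 0,"dy": -0.75,"dz": 0,"ax": 0,"ay": 0,"az": 0,"gripper": 0.3},
  ],
)

```text
time: 10.1
eef_pos: [0.4883, -0.2877, 0.1929]
tcp_rot: [0.188, 0.982, 0.001, -0.001]
contact_force: [0.3, -0.4, 0.6]
opening: 0.651
finger_force: 0.0
```

```bash
cat > ring.py <<'E'
from cell import *
def ring(c,xy=(.489,-.288)):
    p=cloud(c);r=np.hypot(p[...,0]-xy[0],p[...,1]-xy[1])
    def fit(z0,z1,R0,it=1):
        q=p[(p[...,2]>z0)&(p[...,2]<z1)&(r<R0+.006)]
        h=cv2.convexHull(q[:,:2].astype(np.float32))[:,0]
        return least_squares(lambda a:np.hypot(h[:,0]-a[0],h[:,1]-a[1])-a[2],[*xy,R0],loss="soft_l1",f_scale=.0005).x,len(q)
    f,n=fit(.042,.055,.02);print("collar",f.round(4),n)
    fl,n=fit(.026,.034,.032);print("flange",fl.round(4),n)
    rr=np.hypot(p[...,0]-f[0],p[...,1]-f[1])
    m=(rr>.0338)&(rr<.0375)&(p[...,2]>.008)&(p[...,2]<.034)
    a=np.degrees(np.arctan2(p[...,1][m]-f[1],p[...,0][m]-f[0]));print(np.histogram(a,np.arange(-180,181,10))[0].tolist())
    return f,np.sort(a),p
E
python3 - <<'E'
from ring import *
st();c=cam("wrist");cv2.imwrite("pics/w9.png",c["frame"])
f,a,p=ring(c)
s=np.exp(3j*np.radians(a)).mean();print("lug angle mod120",np.degrees(np.angle(s))/3,abs(s),len(a))
E
```

```text
{'time': 10.1, 'qpos': [-0.7115, 0.087, 1.8808, 0.0004, 1.177, -1.9039], 'eef_pos': [0.4883, -0.2877, 0.1929], 'tcp_rot': [0.1881, 0.9821, 0.001, -0.0013], 'contact_force': [0.2766, -0.3695, 0.5799], 'wrist_torque': [-0.0211, -0.0086, 0.0348], 'opening': 0.6514, 'finger_force': 0.0}
collar [ 0.4888 -0.288   0.0205] 896
flange [ 0.4888 -0.2878  0.032 ] 1712
[0, 0, 22, 2, 0, 0, 0, 0, 0, 0, 0, 0, 0, 0, 8, 1, 0, 0, 0, 0, 0, 0, 0, 0, 0, 0, 13, 11, 0, 0, 0, 0, 0, 0, 0, 0]
lug angle mod120 -32.812845476875914 0.9885027326420028 57
```

>>> jog_arm(
  increments=[
    {"dx": 0,"dy": -0.012,"dz": -0.35,"ax": 0,"ay": 0,"az": 0,"gripper": 0.3},
    {"dx": 0,"dy": -0.012,"dz": -0.7,"ax": 0,"ay": 0,"az": 0,"gripper": 0.3},
    {"dx": 0,"dy": -0.012,"dz": -0.9,"ax": 0,"ay": 0,"az": 0,"gripper": 0.3},
    {"dx": 0,"dy": -0.012,"dz": -1,"ax": 0,"ay": 0,"az": 0,"gripper": 0.3},
    {"dx": 0,"dy": -0.012,"dz": -1,"ax": 0,"ay": 0,"az": 0,"gripper": 0.3},
  ],
)

```text
time: 10.65
eef_pos: [0.4881, -0.2884, 0.0726]
tcp_rot: [0.188, 0.982, 0.001, -0.002]
contact_force: [0.6, 0.1, 0.1]
opening: 0.648
finger_force: 0.0
```

```bash
python3 - <<'E'
from ring import *
st();c=cam("wrist");cv2.imwrite("pics/w10.png",c["frame"])
f,a,p=ring(c);print(tool([f[0],f[1],.044]))
for lo,hi in((-180,-120),(-60,0),(60,120)):
    k=a[(a>lo)&(a<hi)];print(len(k),k.mean() if len(k) else "")
E
```

```text
{'time': 10.65, 'qpos': [-0.7127, 0.2394, 1.9519, 0.0001, 0.9543, -1.9063], 'eef_pos': [0.4881, -0.2884, 0.0726], 'tcp_rot': [0.1875, 0.9823, 0.001, -0.0017], 'contact_force': [0.6088, 0.1048, 0.1394], 'wrist_torque': [0.0014, 0.0369, -0.0123], 'opening': 0.6483, 'finger_force': 0.0}
collar [ 0.4885 -0.2879  0.0207] 2307
flange [ 0.4887 -0.2877  0.0322] 3874
[0, 0, 72, 3, 0, 0, 0, 0, 0, 0, 0, 0, 0, 0, 19, 3, 0, 0, 0, 0, 0, 0, 0, 0, 0, 0, 29, 40, 0, 0, 0, 0, 0, 0, 0, 0]
[0.0011 0.0013 0.0305]
75 -154.63659518288188
22 -32.748729050653765
69 89.4595192465487
```

>>> jog_arm(
  increments=[
    {"dx": -0.006,"dy": 0,"dz": -0.15,"ax": 0,"ay": 0,"az": 0,"gripper": 0.3},
    {"dx": -0.006,"dy": 0,"dz": -0.27,"ax": 0,"ay": 0,"az": 0,"gripper": 0.2},
    {"dx": -0.006,"dy": 0,"dz": -0.32,"ax": 0,"ay": 0,"az": 0,"gripper": 0.1},
    {"dx": -0.006,"dy": 0,"dz": -0.32,"ax": 0,"ay": 0,"az": 0,"gripper": -0.1},
    {"dx": -0.006,"dy": 0,"dz": -0.32,"ax": 0,"ay": 0,"az": 0,"gripper": -0.3},
    {"dx": -0.006,"dy": 0,"dz": -0.32,"ax": 0,"ay": 0,"az": 0,"gripper": -0.3},
  ],
  force=60,
)

```text
time: 11.3
eef_pos: [0.4885, -0.2907, 0.0366]
tcp_rot: [0.188, 0.982, -0.0, 0.0]
contact_force: [-0.2, 1.2, -1.8]
opening: 0.433
finger_force: 60.1
```

>>> jog_arm(
  increments=[
    {"dx": 0,"dy": 0,"dz": 0.1,"ax": 0,"ay": 0,"az": 0,"gripper": -0.3},
    {"dx": 0,"dy": 0,"dz": 0.4,"ax": 0,"ay": 0,"az": 0,"gripper": -0.3},
    {"dx": 0,"dy": 0,"dz": 0.75,"ax": 0,"ay": 0,"az": 0,"gripper": -0.3},
    {"dx": 0,"dy": 0.1,"dz": 1,"ax": 0,"ay": 0,"az": 0.05,"gripper": -0.3},
    {"dx": 0,"dy": 0.4,"dz": 1,"ax": 0,"ay": 0,"az": 0.1,"gripper": -0.3},
    {"dx": 0.1,"dy": 0.75,"dz": 1,"ax": 0,"ay": 0,"az": 0.2,"gripper": -0.3},
    {"dx": 0.2,"dy": 1,"dz": 1,"ax": 0,"ay": 0,"az": 0.2,"gripper": -0.3},
    {"dx": 0.2,"dy": 1,"dz": 1,"ax": 0,"ay": 0,"az": 0.2,"gripper": -0.3},
  ],
)

```text
time: 12.1
eef_pos: [0.513, -0.1673, 0.1574]
tcp_rot: [0.03, 1.0, 0.0, 0.001]
contact_force: [0.7, -0.4, -0.7]
opening: 0.435
finger_force: 60.4
```

>>> jog_arm(
  increments=[
    {"dx": 0,"dy": 0.35,"dz": 0,"ax": 0,"ay": 0,"az": 0,"gripper": -0.3},
    {"dx": 0,"dy": 0.7,"dz": 0,"ax": 0,"ay": 0,"az": 0,"gripper": -0.3},
    {"dx": 0,"dy": 1,"dz": 0,"ax": 0,"ay": 0,"az": 0,"gripper": -0.3},
  ],
)

```text
time: 12.4
eef_pos: [0.5121, -0.0497, 0.157]
tcp_rot: [0.033, 0.999, -0.0, 0.001]
contact_force: [0.5, 0.5, -1.6]
opening: 0.436
finger_force: 60.5
```

>>> jog_arm(
  increments=[
    {"dx": 0,"dy": 0.35,"dz": 0,"ax": 0,"ay": 0,"az": 0,"gripper": -0.3},
    {"dx": 0,"dy": 0.65,"dz": 0,"ax": 0,"ay": 0,"az": 0,"gripper": -0.3},
    {"dx": 0,"dy": 0.76,"dz": 0,"ax": 0,"ay": 0,"az": 0,"gripper": -0.3},
    {"dx": 0,"dy": 0.76,"dz": 0,"ax": 0,"ay": 0,"az": 0,"gripper": -0.3},
    {"dx": 0,"dy": 0.76,"dz": 0,"ax": 0,"ay": 0,"az": 0,"gripper": -0.3},
  ],
)

```text
time: 12.9
eef_pos: [0.5125, 0.0398, 0.1565]
tcp_rot: [0.032, 0.999, -0.001, 0.0]
contact_force: [0.1, 0.4, -0.9]
opening: 0.432
finger_force: 60.6
```

```bash
cat > held.py <<'E'
from ring import *
def held(c):
    s=get_state();e=s["eef_pos"];Rm=R.from_quat(s["tcp_rot"]).as_matrix();p=cloud(c);t=(p-e)@Rm;d=c["depth"]
    yaw=np.degrees(np.arctan2(Rm[1,1],Rm[0,1]));print("eef",e.round(4),"yaw of tool y",yaw.round(2))
    g=(d>.1)&(d<.30)&(np.hypot(t[...,0],t[...,1])<.045)
    # flange outline: tool z band just below collar
    h=np.histogram(t[...,2][g],np.arange(-.02,.06,.002))[0];print(h.tolist())
    return t,g,e,Rm,p
E
python3 - <<'E'
from held import *
st();c=cam("wrist");cv2.imwrite("pics/w11.png",c["frame"]);t,g,e,Rm,p=held(c)
for z0,z1 in((-.012,-.004),(.0,.008),(.004,.012)):
    m=g&(t[...,2]>z0)&(t[...,2]<z1);q=t[m]
    if len(q)>20:print(z0,len(q),q[:,:2].min(0).round(4),q[:,:2].max(0).round(4))
E
```

```text
{'time': 12.9, 'qpos': [-0.1197, 0.0072, 2.0351, -0.0011, 1.0984, -1.6252], 'eef_pos': [0.5125, 0.0398, 0.1565], 'tcp_rot': [0.0324, 0.9995, -0.0005, 0.0004], 'contact_force': [0.1012, 0.4158, -0.9207], 'wrist_torque': [-0.0274, -0.0145, -0.0581], 'opening': 0.4319, 'finger_force': 60.5966}
eef [0.5125 0.0395 0.1564] yaw of tool y 86.23
[154, 169, 146, 148, 1784, 1575, 276, 232, 208, 192, 194, 181, 2114, 1696, 154, 130, 118, 102, 107, 101, 92, 91, 85, 90, 81, 77, 53, 1, 0, 0, 0, 0, 0, 0, 0, 0, 0, 0, 0]
-0.012 3867 [-0.0217 -0.0303] [0.0206 0.0325]
0.0 4185 [-0.0364 -0.03  ] [0.0317 0.0364]
0.004 4094 [-0.0364 -0.03  ] [0.0317 0.0364]
```

```bash
cat >> held.py <<'E'
def pose(c):
    t,g,e,Rm,p=held(c)
    q=t[g&(t[...,2]>.002)&(t[...,2]<.009)&(t[...,0]>-.045)][:,:2]
    h=cv2.convexHull(q.astype(np.float32))[:,0]
    rr=np.hypot(*q.T);ed=[]
    ang=np.arctan2(q[:,1],q[:,0])
    for k in np.linspace(-np.pi,np.pi,121)[:-1]:
        m=(ang>=k)&(ang<k+np.pi/60)
        if m.sum()>3 and rr[m].max()>.028: i=np.where(m)[0][rr[m].argmax()];ed.append(q[i])
    ed=np.array(ed);f=least_squares(lambda a:np.hypot(ed[:,0]-a[0],ed[:,1]-a[1])-a[2],[0,0,.032],loss="soft_l1",f_scale=.0004).x
    print("ring tool",f.round(4),len(ed)); w=e+Rm@np.r_[f[:2],.0];print("ring world",w.round(4))
    d=(p-w)[...,:2];r=np.hypot(d[...,0],d[...,1]);m=g&(r>.0342)&(r<.0378)&(t[...,2]>.001)&(t[...,2]<.03)&(abs(t[...,2])<.03)
    a=np.degrees(np.arctan2(d[...,1][m],d[...,0][m]));print(np.histogram(a,np.arange(-180,181,10))[0].tolist())
    for lo,hi in((-165,-105),(-45,15),(75,135)):
        k=a[(a>lo)&(a<hi)];print(len(k),np.median(k) if len(k) else "")
E
python3 - <<'E'
from held import *
pose(cam("wrist"))
E
```

```text
eef [0.5124 0.0393 0.1562] yaw of tool y 86.19
[170, 153, 163, 135, 1842, 1529, 278, 236, 204, 197, 190, 186, 2027, 1763, 186, 122, 102, 108, 101, 108, 87, 89, 95, 82, 84, 79, 50, 2, 0, 0, 0, 0, 0, 0, 0, 0, 0, 0, 0]
ring tool [-0.0004  0.0014  0.0319] 91
ring world [0.5129 0.0407 0.1562]
[0, 0, 0, 0, 116, 0, 0, 0, 0, 0, 0, 0, 0, 0, 0, 0, 25, 0, 0, 0, 0, 0, 0, 0, 0, 0, 0, 0, 94, 0, 0, 0, 0, 0, 0, 0]
116 -137.42730900532703
25 -15.614793703440926
94 108.55199833239166
```

>>> jog_arm(
  increments=[
    {"dx": 0.003,"dy": 0.01,"dz": -0.15,"ax": 0,"ay": 0,"az": 0.004,"gripper": -0.3},
    {"dx": 0.003,"dy": 0.01,"dz": -0.3,"ax": 0,"ay": 0,"az": 0.004,"gripper": -0.3},
    {"dx": 0.003,"dy": 0.01,"dz": -0.38,"ax": 0,"ay": 0,"az": 0.004,"gripper": -0.3},
    {"dx": 0.003,"dy": 0.01,"dz": -0.38,"ax": 0,"ay": 0,"az": 0.004,"gripper": -0.3},
    {"dx": 0.003,"dy": 0.01,"dz": -0.38,"ax": 0,"ay": 0,"az": 0.004,"gripper": -0.3},
  ],
)

```text
time: 13.5
eef_pos: [0.5128, 0.0414, 0.1107]
tcp_rot: [0.03, 1.0, -0.0, 0.0]
contact_force: [0.2, 0.0, -0.6]
opening: 0.435
finger_force: 60.6
```

```bash
python3 - <<'E'
from held import *
st();pose(cam("wrist"))
E
```

```text
{'time': 13.5, 'qpos': [-0.1168, 0.0708, 2.0631, -0.0001, 1.0074, -1.6282], 'eef_pos': [0.5128, 0.0414, 0.1107], 'tcp_rot': [0.0296, 0.9996, -0.0001, 0.0001], 'contact_force': [0.2284, 0.0399, -0.57], 'wrist_torque': [-0.0149, 0.0364, 0.0592], 'opening': 0.4349, 'finger_force': 60.5971}
eef [0.5132 0.0415 0.1113] yaw of tool y 86.62
[165, 162, 153, 149, 651, 2639, 313, 239, 217, 195, 197, 189, 757, 3001, 214, 135, 113, 108, 102, 103, 87, 92, 93, 83, 113, 239, 127, 11, 16, 154, 2, 0, 0, 2, 8, 1, 0, 0, 0]
ring tool [0.0001 0.0011 0.0319] 91
ring world [0.5132 0.0426 0.1113]
[0, 0, 0, 0, 115, 0, 0, 0, 0, 0, 0, 0, 0, 0, 0, 0, 28, 0, 0, 0, 0, 0, 0, 0, 0, 0, 0, 0, 90, 1, 0, 0, 0, 0, 0, 0]
115 -137.23351981564915
28 -14.298798085176355
91 108.71866017317231
```

>>> jog_arm(
  increments=[
    {"dx": 0,"dy": -0.005,"dz": -0.03,"ax": 0,"ay": 0,"az": 0,"gripper": -0.3},
    {"dx": 0,"dy": -0.005,"dz": -0.06,"ax": 0,"ay": 0,"az": 0,"gripper": -0.3},
    {"dx": 0,"dy": -0.005,"dz": -0.08,"ax": 0,"ay": 0,"az": 0,"gripper": -0.3},
    {"dx": 0,"dy": -0.005,"dz": -0.1,"ax": 0,"ay": 0,"az": 0,"gripper": -0.3},
    {"dx": 0,"dy": -0.005,"dz": -0.1,"ax": 0,"ay": 0,"az": 0,"gripper": -0.3},
  ],
)

```text
time: 14.05
eef_pos: [0.5124, 0.0414, 0.098]
tcp_rot: [0.029, 1.0, -0.0, -0.0]
contact_force: [-0.4, -0.3, -1.9]
opening: 0.435
finger_force: 60.6
```

>>> jog_arm(
  increments=[
    {"dx": 0,"dy": 0,"dz": -0.015,"ax": 0,"ay": 0,"az": 0,"gripper": -0.3},
    {"dx": 0,"dy": 0,"dz": -0.03,"ax": 0,"ay": 0,"az": 0,"gripper": -0.3},
    {"dx": 0,"dy": 0,"dz": -0.035,"ax": 0,"ay": 0,"az": 0,"gripper": -0.3},
    {"dx": 0,"dy": 0,"dz": -0.035,"ax": 0,"ay": 0,"az": 0,"gripper": -0.3},
  ],
)

```text
time: 14.45
eef_pos: [0.5125, 0.0413, 0.0941]
tcp_rot: [0.029, 1.0, -0.0, -0.0]
contact_force: [0.1, -1.7, -2.3]
opening: 0.433
finger_force: 60.6
```

>>> jog_arm(
  increments=[
    {"dx": 0,"dy": 0,"dz": -0.01,"ax": 0,"ay": 0,"az": 0,"gripper": -0.3},
    {"dx": 0,"dy": 0,"dz": -0.01,"ax": 0,"ay": 0,"az": 0,"gripper": -0.3},
  ],
)

```text
time: 14.65
eef_pos: [0.5125, 0.0414, 0.093]
tcp_rot: [0.029, 1.0, -0.0, -0.0]
contact_force: [0.8, -1.0, -1.1]
opening: 0.437
finger_force: 60.6
```

>>> jog_arm(
  increments=[
    {"dx": 0,"dy": 0,"dz": -0.01,"ax": 0,"ay": 0,"az": 0,"gripper": -0.3},
    {"dx": 0,"dy": 0,"dz": -0.01,"ax": 0,"ay": 0,"az": 0,"gripper": -0.3},
  ],
)

```text
time: 14.85
eef_pos: [0.5125, 0.0414, 0.0917]
tcp_rot: [0.029, 1.0, -0.0, -0.0]
contact_force: [0.6, -1.0, -1.9]
opening: 0.428
finger_force: 60.6
```

>>> jog_arm(
  increments=[
    {"dx": 0,"dy": 0,"dz": -0.006,"ax": 0,"ay": 0,"az": 0,"gripper": -0.3},
    {"dx": 0,"dy": 0,"dz": -0.006,"ax": 0,"ay": 0,"az": 0,"gripper": -0.3},
  ],
)

```text
time: 15.05
eef_pos: [0.5125, 0.0414, 0.0911]
tcp_rot: [0.029, 1.0, -0.0, 0.0]
contact_force: [-0.4, -1.0, -1.2]
opening: 0.438
finger_force: 60.6
```

>>> jog_arm(
  increments=[
    {"dx": 0,"dy": 0,"dz": -0.005,"ax": 0,"ay": 0,"az": 0,"gripper": -0.3},
    {"dx": 0,"dy": 0,"dz": -0.005,"ax": 0,"ay": 0,"az": 0,"gripper": -0.3},
  ],
)

```text
time: 15.25
eef_pos: [0.5125, 0.0414, 0.0905]
tcp_rot: [0.029, 1.0, -0.0, 0.0]
contact_force: [0.6, -1.0, -0.9]
opening: 0.436
finger_force: 60.6
```

>>> jog_arm(
  increments=[
    {"dx": 0,"dy": 0,"dz": -0.004,"ax": 0,"ay": 0,"az": 0,"gripper": -0.3},
    {"dx": 0,"dy": 0,"dz": -0.004,"ax": 0,"ay": 0,"az": 0,"gripper": -0.3},
  ],
)

```text
time: 15.45
eef_pos: [0.5125, 0.0414, 0.09]
tcp_rot: [0.029, 1.0, -0.0, 0.0]
contact_force: [-0.1, -1.4, -1.5]
opening: 0.433
finger_force: 60.6
```

>>> jog_arm(
  increments=[
    {"dx": 0,"dy": 0,"dz": -0.004,"ax": 0,"ay": 0,"az": 0,"gripper": -0.3},
    {"dx": 0,"dy": 0,"dz": -0.004,"ax": 0,"ay": 0,"az": 0,"gripper": -0.3},
  ],
)

```text
time: 15.65
eef_pos: [0.5126, 0.0414, 0.0897]
tcp_rot: [0.029, 1.0, -0.0, 0.0]
contact_force: [0.9, -2.0, -0.3]
opening: 0.435
finger_force: 60.7
```

>>> jog_arm(
  increments=[
    {"dx": 0,"dy": 0,"dz": -0.004,"ax": 0,"ay": 0,"az": 0,"gripper": -0.3},
    {"dx": 0,"dy": 0,"dz": -0.004,"ax": 0,"ay": 0,"az": 0,"gripper": -0.3},
  ],
)

```text
time: 15.85
eef_pos: [0.5127, 0.0414, 0.0896]
tcp_rot: [0.029, 1.0, -0.0, 0.0]
contact_force: [-1.4, -2.4, 2.5]
opening: 0.431
finger_force: 60.9
```

>>> jog_arm(
  increments=[
    {"dx": 0,"dy": -0.003,"dz": 0.002,"ax": 0,"ay": 0,"az": -0.06,"gripper": -0.3},
    {"dx": 0,"dy": -0.003,"dz": 0.002,"ax": 0,"ay": 0,"az": -0.12,"gripper": -0.3},
    {"dx": 0,"dy": -0.003,"dz": 0.002,"ax": 0,"ay": 0,"az": -0.18,"gripper": -0.3},
    {"dx": 0,"dy": -0.003,"dz": 0.002,"ax": 0,"ay": 0,"az": -0.2,"gripper": -0.3},
    {"dx": 0,"dy": -0.003,"dz": 0.002,"ax": 0,"ay": 0,"az": -0.2,"gripper": -0.3},
  ],
)

```text
time: 16.35
eef_pos: [0.513, 0.0413, 0.0896]
tcp_rot: [0.185, 0.983, 0.0, 0.001]
contact_force: [-0.1, -0.5, 1.0]
opening: 0.435
finger_force: 60.9
```

```bash
python3 - <<'E'
from held import *
st()
E
```

```text
{'time': 16.35, 'qpos': [-0.1173, 0.1027, 2.0739, 0.0009, 0.9639, -1.3159], 'eef_pos': [0.513, 0.0413, 0.0896], 'tcp_rot': [0.1853, 0.9827, 0.0004, 0.0005], 'contact_force': [-0.1085, -0.5482, 0.9698], 'wrist_torque': [-0.0367, -0.0421, -0.0126], 'opening': 0.4353, 'finger_force': 60.869}
```

>>> jog_arm(
  increments=[
    {"dx": 0,"dy": 0,"dz": 0,"ax": 0,"ay": 0,"az": -0.04,"gripper": -0.3},
    {"dx": 0,"dy": 0,"dz": 0,"ax": 0,"ay": 0,"az": -0.06,"gripper": -0.3},
    {"dx": 0,"dy": 0,"dz": 0,"ax": 0,"ay": 0,"az": -0.06,"gripper": -0.3},
  ],
)

```text
time: 16.65
eef_pos: [0.5129, 0.0413, 0.0897]
tcp_rot: [0.231, 0.973, 0.0, 0.0]
contact_force: [-0.6, -0.4, 2.9]
opening: 0.437
finger_force: 60.9
```

```bash
cat > t.py <<'E'
from h import *
s=get_state();y=R.from_quat(s["tcp_rot"]).as_matrix()[:,1]
print("t",round(s["time"],2),"turned",round(86.6-np.degrees(np.arctan2(y[1],y[0])),2),"z",s["eef_pos"].round(4),"F",s["contact_force"].round(2),"M",s["wrist_torque"].round(3),"q6",s["qpos"][5].round(2))
E
python3 t.py
```

```text
t 16.65 turned 23.31 z [0.5129 0.0413 0.0897] F [-0.64 -0.42  2.87] M [ 0.07   0.021 -0.088] q6 -1.22
```

>>> jog_arm(
  increments=[
    {"dx": 0,"dy": 0,"dz": 0,"ax": 0,"ay": 0,"az": -0.035,"gripper": -0.3},
    {"dx": 0,"dy": 0,"dz": 0,"ax": 0,"ay": 0,"az": -0.035,"gripper": -0.3},
  ],
)

```text
time: 16.85
eef_pos: [0.5128, 0.0412, 0.0896]
tcp_rot: [0.258, 0.966, 0.0, 0.0]
contact_force: [0.6, -0.2, 3.1]
opening: 0.435
finger_force: 60.9
```

```bash
python3 t.py
```

```text
t 16.85 turned 26.45 z [0.5128 0.0412 0.0896] F [ 0.6  -0.18  3.06] M [ 0.038 -0.087 -0.002] q6 -1.17
```

```bash
cat > t.py <<'E'
from h import *
F=[];M=[]
for i in range(4):
    imaging.read_camera("wrist");s=get_state();F.append(s["contact_force"]);M.append(s["wrist_torque"])
y=R.from_quat(s["tcp_rot"]).as_matrix()[:,1]
print("t",round(s["time"],2),"turned",round(86.6-np.degrees(np.arctan2(y[1],y[0])),2),"p",s["eef_pos"].round(4),"F",np.mean(F,0).round(2),"M",np.mean(M,0).round(3),"Mz",np.array(M)[:,2].round(3))
E
python3 t.py
```

```text
t 17.05 turned 26.44 p [0.5128 0.0412 0.0896] F [0.3  0.44 3.15] M [ 0.094 -0.043 -0.004] Mz [-0.021  0.001  0.028 -0.024]
```

>>> jog_arm(
  increments=[
    {"dx": 0,"dy": 0,"dz": 0,"ax": 0,"ay": 0,"az": -0.035,"gripper": -0.3},
    {"dx": 0,"dy": 0,"dz": 0,"ax": 0,"ay": 0,"az": -0.035,"gripper": -0.3},
  ],
)

```text
time: 17.25
eef_pos: [0.5128, 0.0411, 0.0896]
tcp_rot: [0.284, 0.959, 0.0, 0.0]
contact_force: [0.7, 0.4, 3.7]
opening: 0.434
finger_force: 60.9
```

```bash
python3 t.py
```

```text
t 17.45 turned 29.6 p [0.5128 0.0411 0.0895] F [0.53 0.34 4.41] M [ 0.097 -0.041 -0.031] Mz [-0.052 -0.079  0.002  0.006]
```

>>> jog_arm(
  increments=[
    {"dx": 0,"dy": 0,"dz": 0.002,"ax": 0,"ay": 0,"az": -0.035,"gripper": -0.3},
    {"dx": 0,"dy": 0,"dz": 0.002,"ax": 0,"ay": 0,"az": -0.035,"gripper": -0.3},
  ],
)

```text
time: 17.65
eef_pos: [0.5126, 0.041, 0.0896]
tcp_rot: [0.31, 0.951, -0.0, 0.0]
contact_force: [0.6, -0.1, 2.7]
opening: 0.435
finger_force: 60.9
```

```bash
python3 t.py
```

```text
t 17.85 turned 32.74 p [0.5126 0.041  0.0896] F [0.4  0.03 3.12] M [ 0.017 -0.111 -0.037] Mz [-0.013 -0.032 -0.02  -0.084]
```

>>> jog_arm(
  increments=[
    {"dx": 0,"dy": 0,"dz": 0,"ax": 0,"ay": 0,"az": -0.035,"gripper": -0.3},
    {"dx": 0,"dy": 0,"dz": 0,"ax": 0,"ay": 0,"az": -0.035,"gripper": -0.3},
  ],
)

```text
time: 18.05
eef_pos: [0.5125, 0.041, 0.0896]
tcp_rot: [0.336, 0.942, -0.0, 0.0]
contact_force: [0.9, -0.5, 2.8]
opening: 0.435
finger_force: 60.9
```

```bash
python3 t.py
```

```text
t 18.25 turned 35.89 p [0.5125 0.041  0.0896] F [ 0.87 -0.04  3.54] M [-0.005 -0.018  0.005] Mz [-0.011 -0.031  0.024  0.036]
```

>>> jog_arm(
  increments=[
    {"dx": 0,"dy": 0,"dz": 0.001,"ax": 0,"ay": 0,"az": -0.04,"gripper": -0.3},
    {"dx": 0,"dy": 0,"dz": 0.001,"ax": 0,"ay": 0,"az": -0.04,"gripper": -0.3},
  ],
)

```text
time: 18.45
eef_pos: [0.5124, 0.041, 0.0896]
tcp_rot: [0.366, 0.931, -0.0, -0.0]
contact_force: [0.6, -1.1, 3.6]
opening: 0.437
finger_force: 60.9
```

```bash
python3 t.py
```

```text
t 18.65 turned 39.48 p [0.5124 0.041  0.0896] F [-0.07 -0.42  3.34] M [ 0.006 -0.023 -0.014] Mz [-0.042  0.033 -0.023 -0.022]
```

>>> jog_arm(
  increments=[
    {"dx": 0,"dy": 0,"dz": 0,"ax": 0,"ay": 0,"az": -0.035,"gripper": -0.3},
    {"dx": 0,"dy": 0,"dz": 0,"ax": 0,"ay": 0,"az": -0.035,"gripper": -0.3},
  ],
)

```text
time: 18.85
eef_pos: [0.5124, 0.0411, 0.0896]
tcp_rot: [0.391, 0.92, -0.0, -0.0]
contact_force: [-1.0, 0.7, 3.1]
opening: 0.432
finger_force: 60.9
```

```bash
python3 t.py
```

```text
t 19.05 turned 42.64 p [0.5124 0.0411 0.0896] F [-0.33  0.1   3.16] M [-0.015 -0.013 -0.03 ] Mz [-0.01  -0.043 -0.039 -0.028]
```

>>> jog_arm(
  increments=[
    {"dx": 0,"dy": 0,"dz": 0,"ax": 0,"ay": 0,"az": -0.035,"gripper": -0.3},
    {"dx": 0,"dy": 0,"dz": 0,"ax": 0,"ay": 0,"az": -0.035,"gripper": -0.3},
  ],
)

```text
time: 19.25
eef_pos: [0.5124, 0.0411, 0.0896]
tcp_rot: [0.416, 0.909, -0.0, -0.0]
contact_force: [0.3, -0.7, 2.7]
opening: 0.429
finger_force: 60.9
```

```bash
python3 t.py
```

```text
t 19.45 turned 45.79 p [0.5124 0.0411 0.0896] F [0.16 0.2  3.13] M [ 0.01  -0.011 -0.004] Mz [ 0.001  0.027 -0.041 -0.002]
```

>>> jog_arm(
  increments=[
    {"dx": 0,"dy": 0,"dz": 0,"ax": 0,"ay": 0,"az": -0.03,"gripper": -0.3},
    {"dx": 0,"dy": 0,"dz": 0,"ax": 0,"ay": 0,"az": -0.03,"gripper": -0.3},
  ],
)

```text
time: 19.65
eef_pos: [0.5125, 0.0411, 0.0896]
tcp_rot: [0.438, 0.899, -0.0, -0.0]
contact_force: [0.1, 0.2, 2.3]
opening: 0.437
finger_force: 60.9
```

```bash
python3 t.py
```

```text
t 19.85 turned 48.5 p [0.5124 0.0411 0.0896] F [0.04 0.21 2.43] M [ 0.006  0.009 -0.019] Mz [ 0.005 -0.014 -0.037 -0.028]
```

>>> jog_arm(
  increments=[
    {"dx": 0,"dy": 0,"dz": 0,"ax": 0,"ay": 0,"az": -0.03,"gripper": -0.3},
    {"dx": 0,"dy": 0,"dz": 0,"ax": 0,"ay": 0,"az": -0.03,"gripper": -0.3},
  ],
)

```text
time: 20.05
eef_pos: [0.5124, 0.0411, 0.0896]
tcp_rot: [0.459, 0.889, -0.0, -0.0]
contact_force: [0.1, -0.0, 2.6]
opening: 0.433
finger_force: 60.9
```

```bash
python3 t.py
```

```text
t 20.25 turned 51.2 p [0.5125 0.0411 0.0896] F [-0.05 -0.04  2.63] M [ 0.001 -0.031 -0.008] Mz [-0.047 -0.043  0.036  0.021]
```

>>> jog_arm(
  increments=[
    {"dx": 0,"dy": 0,"dz": 0,"ax": 0,"ay": 0,"az": -0.02,"gripper": -0.3},
    {"dx": 0,"dy": 0,"dz": 0,"ax": 0,"ay": 0,"az": -0.02,"gripper": -0.3},
  ],
)

```text
time: 20.45
eef_pos: [0.5125, 0.041, 0.0896]
tcp_rot: [0.473, 0.881, -0.0, 0.0]
contact_force: [0.0, -0.2, 2.2]
opening: 0.436
finger_force: 60.9
```

```bash
python3 t.py
```

```text
t 20.65 turned 53.02 p [0.5125 0.0411 0.0896] F [ 0.57 -0.22  1.44] M [-0.029 -0.102  0.   ] Mz [ 0.006 -0.007 -0.008  0.01 ]
```

>>> jog_arm(
  increments=[
    {"dx": 0,"dy": 0,"dz": 0,"ax": 0,"ay": 0,"az": -0.02,"gripper": -0.3},
    {"dx": 0,"dy": 0,"dz": 0,"ax": 0,"ay": 0,"az": -0.02,"gripper": -0.3},
  ],
)

```text
time: 20.85
eef_pos: [0.5125, 0.041, 0.0895]
tcp_rot: [0.487, 0.874, -0.0, 0.0]
contact_force: [0.2, 0.4, 1.1]
opening: 0.434
finger_force: 60.8
```

```bash
python3 t.py
```

```text
t 21.05 turned 54.82 p [0.5125 0.041  0.0896] F [ 1.17 -0.55  0.65] M [-0.061 -0.233 -0.047] Mz [-0.096 -0.016 -0.057 -0.02 ]
```

>>> jog_arm(
  increments=[
    {"dx": 0,"dy": 0,"dz": 0,"ax": 0,"ay": 0,"az": -0.015,"gripper": -0.3},
    {"dx": 0,"dy": 0,"dz": 0,"ax": 0,"ay": 0,"az": -0.015,"gripper": -0.3},
  ],
)

```text
time: 21.25
eef_pos: [0.5126, 0.041, 0.0895]
tcp_rot: [0.497, 0.868, 0.0, 0.0]
contact_force: [1.1, -0.7, -0.1]
opening: 0.435
finger_force: 60.6
```

```bash
python3 t.py
```

```text
t 21.45 turned 56.19 p [0.5125 0.041  0.0895] F [ 2.28 -0.43 -0.54] M [-0.082 -0.369  0.036] Mz [0.022 0.001 0.07  0.052]
```

>>> jog_arm(
  increments=[
    {"dx": 0,"dy": 0,"dz": 0,"ax": 0,"ay": 0,"az": -0.02,"gripper": -0.3},
    {"dx": 0,"dy": 0,"dz": 0,"ax": 0,"ay": 0,"az": -0.02,"gripper": -0.3},
  ],
)

```text
time: 21.65
eef_pos: [0.5125, 0.041, 0.0895]
tcp_rot: [0.511, 0.86, 0.0, 0.0]
contact_force: [2.6, -0.1, -0.7]
opening: 0.434
finger_force: 60.5
```

```bash
python3 t.py
```

```text
t 21.85 turned 57.98 p [0.5126 0.041  0.0895] F [ 2.67 -0.76 -2.09] M [-0.106 -0.509  0.002] Mz [ 0.017  0.026 -0.04   0.006]
```

>>> jog_arm(
  increments=[
    {"dx": 0.003,"dy": 0,"dz": 0,"ax": 0,"ay": 0,"az": -0.01,"gripper": -0.3},
    {"dx": 0.003,"dy": 0,"dz": 0,"ax": 0,"ay": 0,"az": -0.015,"gripper": -0.3},
    {"dx": 0.003,"dy": 0,"dz": 0,"ax": 0,"ay": 0,"az": -0.015,"gripper": -0.3},
  ],
)

```text
time: 22.15
eef_pos: [0.5126, 0.0411, 0.0894]
tcp_rot: [0.521, 0.854, -0.0, -0.0]
contact_force: [3.0, -0.6, -2.7]
opening: 0.43
finger_force: 60.4
```

```bash
python3 t.py; python3 t.py
```

```text
t 22.35 turned 59.33 p [0.5126 0.0411 0.0894] F [ 1.79 -1.02 -3.2 ] M [-0.1   -0.454  0.212] Mz [0.21  0.228 0.193 0.215]
t 22.55 turned 59.34 p [0.5126 0.0411 0.0895] F [ 1.67 -0.85 -3.16] M [-0.108 -0.364  0.203] Mz [0.285 0.208 0.135 0.184]
```

Resistance of about 0.2 N m and a downward draw began 6–8° past the end of free travel, so the ring is snug. Releasing.

>>> jog_arm(
  increments=[
    {"dx": 0,"dy": 0,"dz": 0,"ax": 0,"ay": 0,"az": 0,"gripper": 0},
    {"dx": 0,"dy": 0,"dz": 0,"ax": 0,"ay": 0,"az": 0,"gripper": 0.2},
    {"dx": 0,"dy": 0,"dz": 0,"ax": 0,"ay": 0,"az": 0,"gripper": 0.2},
    {"dx": 0,"dy": 0,"dz": 0.05,"ax": 0,"ay": 0,"az": 0,"gripper": 0.2},
    {"dx": 0,"dy": 0,"dz": 0.3,"ax": 0,"ay": 0,"az": 0,"gripper": 0.2},
    {"dx": 0,"dy": 0,"dz": 0.65,"ax": 0,"ay": 0,"az": 0,"gripper": 0.2},
    {"dx": 0,"dy": 0,"dz": 0.95,"ax": 0,"ay": 0,"az": 0,"gripper": 0.2},
    {"dx": 0,"dy": 0,"dz": 0.95,"ax": 0,"ay": 0,"az": 0,"gripper": 0.2},
  ],
)

```text
time: 23.35
eef_pos: [0.5166, 0.0408, 0.2112]
tcp_rot: [0.521, 0.854, 0.003, 0.006]
contact_force: [0.5, 0.8, -0.2]
opening: 0.601
finger_force: 0.0
```

```bash
python3 - <<'E'
from ring import *
st();c=cam("wrist");cv2.imwrite("pics/w12.png",c["frame"]);p=cloud(c)
xy=(.5133,.0419);r=np.hypot(p[...,0]-xy[0],p[...,1]-xy[1])
z=p[...,2];print("collar top z",np.median(z[(r>.012)&(r<.019)&(z>.09)&(z<.11)]).round(4),"flange top",np.median(z[(r>.024)&(r<.031)&(z>.075)&(z<.092)]).round(4))
q=p[(r<.026)&(z>.096)&(z<.108)];A=np.linalg.lstsq(np.c_[q[:,:2]-xy,np.ones(len(q))],q[:,2],rcond=None)[0];print("collar plane",A.round(4),cv2.minEnclosingCircle(q[:,:2].astype(np.float32)))
m=(r>.0343)&(r<.038)&(z>.06)&(z<.09);a=np.degrees(np.arctan2(p[...,1][m]-xy[1],p[...,0][m]-xy[0]));s=np.exp(3j*np.radians(a)).mean();print("ribs",np.degrees(np.angle(s))/3,abs(s),len(a),np.histogram(a,np.arange(-180,181,10))[0].tolist())
E
```

```text
{'time': 23.35, 'qpos': [-0.1173, -0.051, 1.986, 0.0001, 1.1936, -0.5931], 'eef_pos': [0.5166, 0.0408, 0.2112], 'tcp_rot': [0.5206, 0.8538, 0.0028, 0.0059], 'contact_force': [0.4894, 0.7625, -0.1717], 'wrist_torque': [0.0392, -0.0062, -0.0187], 'opening': 0.601, 'finger_force': 0.0}
collar top z 0.0993 flange top 0.0835
collar plane [-0.001   0.0002  0.0992] ((0.5130515098571777, 0.04154874384403229), 0.020955130457878113)
ribs 47.54188161271474 0.9893338522490317 60 [0, 0, 0, 0, 0, 0, 0, 0, 0, 0, 9, 2, 0, 0, 0, 0, 0, 0, 0, 0, 0, 0, 8, 14, 0, 0, 0, 0, 0, 0, 0, 0, 0, 0, 25, 2]
```

View pics/w12.png

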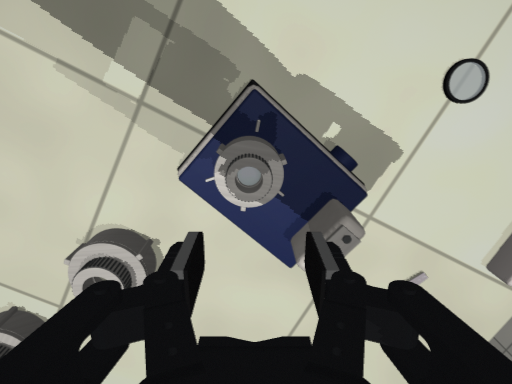

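The ring sits level over the lens at (248,175), turned about 58° past the gaps, with the gripper clear and the bystanders in view undisturbed.

```bash
python3 -c "
from plant import job;print(job.sign_off())"
```

```text
the job is handed in; nothing more can be done
None
```

The job is handed in at about 23 s of the 72 s allowed: the lens is seated dome up in the cell and the ring is screwed down level and let go. I judged it snug about 58° past the gaps, roughly 7° past where it began to bite. The last torque reading was about 0.2 N m against the stated 0.05–0.15, while the 3 N downward draw and the angle were within range, and I couldn't measure the force on the lens directly.

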